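# Make up two wardrobe-door fitting kits

### The arm

A 7-joint arm with a two-finger parallel gripper is mounted at the origin on a cart in front of the work surface, level with it; the furniture and walls round the work are solid. World frame = base frame: x ahead of the robot, y to its left, z up, the work surface at z = 0. Lengths are in m, angles in rad, forces in N, time in s.
With the tool pointing down it reaches from about 0.425 to 0.925 m from the base axis. Payload 6.8 kg.
Tool frame: the origin (TCP) lies on the centre line of the jaws, within the pads' length; the fingertips stand 8 mm ahead of it and the grasp point (between the pads) lies 11 mm behind it; x points along the fingers, y is the direction in which the jaws open and shut, and the axes are right-handed (so a half turn about x gives the same grasp; the last joint's range is limited). The gripper opens to 85 mm and grips with 20 to 120 N. Pads are 22 mm wide; open, the fingers measure 114 mm over their backs; the gripper's body (76 mm by 85 mm) begins 54 mm behind the grasp point. The pads swing forward as they close: fully open they stand 13 mm farther back than shut.
Start: joints at [1.063, 0.477, 0.022, 1.555, -0.011, 1.109, -0.083], TCP at [0.263, -0.622, 0.239] pointing down, gripper open.
Joint ranges: [-2.96, 2.96], [-0.34, 2.1], [-1.41, 1.46], [0.24, 2.44], [-1.37, 4.51], [0.17, 1.92], [-2.96, 2.96]. Speed limits (rad/s): [2.39, 2.39, 3.14, 3.14, 3.14, 3.14, 3.14].

### API

Orientations are given as a unit quaternion [x, y, z, w].
In Python, from bench import env gives the robot as it stands.
- The arm moves only by the shell command python3 -m crank 'ROWS'. ROWS is JSON, a list of rows, each an object of numbers: "jaw": the opening, from 0 (shut) to 1 (fully open); "x", "y", "z": the shift along the tool's x, y, z in m; "rx", "ry", "rz": the turn, a rotation vector about the tool's x, y, z in degrees. A call has 1 to 5 rows; each row is the pose to reach, as a shift and turn from the pose commanded when the call began, along the tool's axes at that moment; what a row does not reach only later rows make up. A row lasts 1/8 s, in which the tool goes at most 62.5 mm and 10.7 degrees, less where a joint would pass 70% of its speed; a pose out of reach is approached as far as the arm can. A call with a gripper value outside its range is refused whole. The fingers move at their own pace and stop on an object; the grip force is fixed at half the most. Time passes only in rows, so rows that repeat a pose let the fingers close. It gives the time, the measured TCP pose, the force and the opening at its end, in the units of the state.
- env.get_obs(): the state, without advancing time (a new reading comes with each control period).
- env.get_image(name): name is "side" or "top"; returns the picture (420x560x3 uint8, red, green, blue); there is no depth.
- env.calibration(name): a dict with "vertical_fov" (degrees; the focal length in pixels is half the picture's height over the tangent of half this angle, whatever the lens; pixels are square), "cx", "cy" (the principal point, pixels), "T" (4x4, takes a point from camera to world coordinates). Camera axes: x right, y up, looking along -z (the intrinsics and any distortion apply to the point x, -y, -z); pixel columns grow to the right and rows downward; lengths in m; the calibration is good to about 2 mm. A picture is of the moment at which its call begins. calibration takes no time and is no camera call.
- env.close_job(): hands the job in, once; it reports no verdict.
Trained networks look in the newest picture that a camera, given by its name, has taken for a name from the list of things; names that differ only in an ending like _2 or _b are one class to them, and where a whole thing is asked for, a point or a joint stands for the part that bears it (a point fixed in the world has none). Each returns a list of dicts, best first, with "score" (0 to 1); they miss things now and then, are a little off and sometimes report something else, mostly with a low value. They report only what shows in the picture. A call takes as long as a camera call. They do not tell look-alikes from the thing itself.
- env.trace(camera, name): "pixels" (420x560 bool, what is visible of it) and "pixel" ([row, column] in pixels, amid what is visible of it).
- env.mark_of(camera, name): "pixel" ([row, column] in pixels: a listed point, or the origin of a listed thing).
The state is a dict: "time": time; "joints": joint angles; "joint_velocities": joint speeds; "effort": joint torques, N m; "position": TCP position; "eef_rot": TCP orientation; "force": force on the tool from outside, world axes, zero at the start; "ft_torque": the same for the moment, N m; "opening": finger opening in m.
Only numpy, scipy, OpenCV 4.12 (cv2) and the standard library are available. Lean on these libraries where they do the work, as an engineer would, in place of code of your own. Each camera call takes 0.05 s, during which the arm holds its last target.

### The job

Make up the fittings for two wardrobe doors: each of the two wooden trays gets one cup hinge, lying flat on the floor of its longer bay, and one wooden knob, standing upright on its foot in its square bay. Finish one tray's kit before you bring anything to the other tray, so that the kits do not get mixed up; which tray comes first does not matter.

Things in the scene. Friction and masses are not known exactly. Their poses are not given: they have to be found in the camera images.
- hinge_a: loose nickel cup hinge, 92 mm long, lying flat: round cup 40 across, 12 high, flange 58 wide; straight arm 16 wide, 52 long, 17 high. Origin on the underside, where arm meets cup; z up. In its frame (mm) cup centre (0,-26), arm centre (13,19.5), arm direction (0.276,0.961). 0.07 kg. Both hinges alike, either fits either tray; grip across the arm.
- hinge_b: loose nickel cup hinge, 92 mm long, lying flat: round cup 40 across, 12 high, flange 58 wide; straight arm 16 wide, 52 long, 17 high. Origin on the underside, where arm meets cup; z up. In its frame (mm) cup centre (0,-26), arm centre (13,19.5), arm direction (0.276,0.961). 0.07 kg. Both hinges alike, either fits either tray; grip across the arm.
- knob_a: loose turned dark wooden knob, 30 mm high, standing on its round foot (27 across); waist 19; head 34 across, its rim straight from 16 to 26 up. Origin: centre of the foot's underside; z up along the knob's axis. 0.04 kg. Both knobs alike, either fits either tray; grip across the head.
- knob_b: loose turned dark wooden knob, 30 mm high, standing on its round foot (27 across); waist 19; head 34 across, its rim straight from 16 to 26 up. Origin: centre of the foot's underside; z up along the knob's axis. 0.04 kg. Both knobs alike, either fits either tray; grip across the head.
- tray_a: fixed wooden tray, 222 x 92 mm outside; floor 4 thick, walls and divider 4 thick, tops 12 above the bench. Origin: centre of the underside; x along its length, z up. Longer bay (hinge) 126 x 84 inside, centre x=-44, y=0; square bay (knob) 84 x 84, centre x=+65, y=0. Both trays alike, empty at the start.
- tray_b: fixed wooden tray, 222 x 92 mm outside; floor 4 thick, walls and divider 4 thick, tops 12 above the bench. Origin: centre of the underside; x along its length, z up. Longer bay (hinge) 126 x 84 inside, centre x=-44, y=0; square bay (knob) 84 x 84, centre x=+65, y=0. Both trays alike, empty at the start.
There are look-alikes about, which are no part of the job. What is shaped like the knob_b but blue is not meant.

How it is judged:
On the way:
1. one tray has its hinge and its knob in their bays while no fitting is on or over the other tray (((((x of hinge_a in the frame of tray_a between -0.107 and 0.019 m and y of hinge_a in the frame of tray_a between -0.042 and 0.042 m and z of hinge_a in the frame of tray_a between 0.001 and 0.0075 m and angle between hinge_a's own z axis and vertical below 0.07 rad) or (x of hinge_b in the frame of tray_a between -0.107 and 0.019 m and y of hinge_b in the frame of tray_a between -0.042 and 0.042 m and z of hinge_b in the frame of tray_a between 0.001 and 0.0075 m and angle between hinge_b's own z axis and vertical below 0.07 rad)) and ((x of knob_a in the frame of tray_a between 0.023 and 0.107 m and y of knob_a in the frame of tray_a between -0.042 and 0.042 m and z of knob_a in the frame of tray_a between 0.001 and 0.0075 m and angle between knob_a's own z axis and vertical below 0.1 rad) or (x of knob_b in the frame of tray_a between 0.023 and 0.107 m and y of knob_b in the frame of tray_a between -0.042 and 0.042 m and z of knob_b in the frame of tray_a between 0.001 and 0.0075 m and angle between knob_b's own z axis and vertical below 0.1 rad)) and not ((x of hinge_a in the frame of tray_b between -0.111 and 0.111 m and y of hinge_a in the frame of tray_b between -0.046 and 0.046 m) or (x of hinge_b in the frame of tray_b between -0.111 and 0.111 m and y of hinge_b in the frame of tray_b between -0.046 and 0.046 m) or (x of knob_a in the frame of tray_b between -0.111 and 0.111 m and y of knob_a in the frame of tray_b between -0.046 and 0.046 m) or (x of knob_b in the frame of tray_b between -0.111 and 0.111 m and y of knob_b in the frame of tray_b between -0.046 and 0.046 m))) or (((x of hinge_a in the frame of tray_b between -0.107 and 0.019 m and y of hinge_a in the frame of tray_b between -0.042 and 0.042 m and z of hinge_a in the frame of tray_b between 0.001 and 0.0075 m and angle between hinge_a's own z axis and vertical below 0.07 rad) or (x of hinge_b in the frame of tray_b between -0.107 and 0.019 m and y of hinge_b in the frame of tray_b between -0.042 and 0.042 m and z of hinge_b in the frame of tray_b between 0.001 and 0.0075 m and angle between hinge_b's own z axis and vertical below 0.07 rad)) and ((x of knob_a in the frame of tray_b between 0.023 and 0.107 m and y of knob_a in the frame of tray_b between -0.042 and 0.042 m and z of knob_a in the frame of tray_b between 0.001 and 0.0075 m and angle between knob_a's own z axis and vertical below 0.1 rad) or (x of knob_b in the frame of tray_b between 0.023 and 0.107 m and y of knob_b in the frame of tray_b between -0.042 and 0.042 m and z of knob_b in the frame of tray_b between 0.001 and 0.0075 m and angle between knob_b's own z axis and vertical below 0.1 rad)) and not ((x of hinge_a in the frame of tray_a between -0.111 and 0.111 m and y of hinge_a in the frame of tray_a between -0.046 and 0.046 m) or (x of hinge_b in the frame of tray_a between -0.111 and 0.111 m and y of hinge_b in the frame of tray_a between -0.046 and 0.046 m) or (x of knob_a in the frame of tray_a between -0.111 and 0.111 m and y of knob_a in the frame of tray_a between -0.046 and 0.046 m) or (x of knob_b in the frame of tray_a between -0.111 and 0.111 m and y of knob_b in the frame of tray_a between -0.046 and 0.046 m))))), for 0.2 s.
At the end, for the whole second after the job is handed in: Each tray holds one hinge in its longer bay and one knob in its square bay: origins between the bay's walls, resting on its floor (within 3.5 mm), hinges level within 4 degrees, knobs upright within 5.7 degrees, all at rest (under 20 mm/s) (((x of hinge_a in the frame of tray_a between -0.107 and 0.019 m and y of hinge_a in the frame of tray_a between -0.042 and 0.042 m and z of hinge_a in the frame of tray_a between 0.001 and 0.0075 m and angle between hinge_a's own z axis and vertical below 0.07 rad) or (x of hinge_b in the frame of tray_a between -0.107 and 0.019 m and y of hinge_b in the frame of tray_a between -0.042 and 0.042 m and z of hinge_b in the frame of tray_a between 0.001 and 0.0075 m and angle between hinge_b's own z axis and vertical below 0.07 rad)) and ((x of knob_a in the frame of tray_a between 0.023 and 0.107 m and y of knob_a in the frame of tray_a between -0.042 and 0.042 m and z of knob_a in the frame of tray_a between 0.001 and 0.0075 m and angle between knob_a's own z axis and vertical below 0.1 rad) or (x of knob_b in the frame of tray_a between 0.023 and 0.107 m and y of knob_b in the frame of tray_a between -0.042 and 0.042 m and z of knob_b in the frame of tray_a between 0.001 and 0.0075 m and angle between knob_b's own z axis and vertical below 0.1 rad)) and ((x of hinge_a in the frame of tray_b between -0.107 and 0.019 m and y of hinge_a in the frame of tray_b between -0.042 and 0.042 m and z of hinge_a in the frame of tray_b between 0.001 and 0.0075 m and angle between hinge_a's own z axis and vertical below 0.07 rad) or (x of hinge_b in the frame of tray_b between -0.107 and 0.019 m and y of hinge_b in the frame of tray_b between -0.042 and 0.042 m and z of hinge_b in the frame of tray_b between 0.001 and 0.0075 m and angle between hinge_b's own z axis and vertical below 0.07 rad)) and ((x of knob_a in the frame of tray_b between 0.023 and 0.107 m and y of knob_a in the frame of tray_b between -0.042 and 0.042 m and z of knob_a in the frame of tray_b between 0.001 and 0.0075 m and angle between knob_a's own z axis and vertical below 0.1 rad) or (x of knob_b in the frame of tray_b between 0.023 and 0.107 m and y of knob_b in the frame of tray_b between -0.042 and 0.042 m and z of knob_b in the frame of tray_b between 0.001 and 0.0075 m and angle between knob_b's own z axis and vertical below 0.1 rad)) and linear speed of each of hinge_a, hinge_b, knob_a, knob_b below 0.02 m/s); the robot touches nothing.
It also fails if it takes over 128 s, if anything falls off the work surface, if the arm or the gripper's body presses on something with over 40 N, if the wrist force passes 120 N, or if a joint passes its speed limit or range.

## Working session

There is one attempt and no reset: what is moved stays moved. The work goes in short steps, Python scripts to look and compute and a shell command to move; the robot and the scene stay as the last step left them, time stands still between calls to the robot, and variables do not carry over. Pictures are saved under pics/ and viewed, and the job is handed in when it is done.

```bash
ls; mkdir -p pics
python3 - <<'E'
from bench import env
import cv2
print(env.get_obs())
for n in("top","side"):
    im=env.get_image(n); cv2.imwrite(f"pics/{n}0.png",im[:,:,::-1]); c=env.calibration(n); print(n,c)
E
```

```text
pics
{'time': 0.0, 'joints': array([ 1.0629078 ,  0.47782746,  0.02232296,  1.55649312, -0.0114859 ,
        1.10929001, -0.0831097 ]), 'joint_velocities': array([ 0.00184757,  0.00214826,  0.0008804 , -0.00156037,  0.00065577,
       -0.00031486,  0.00023443]), 'effort': array([-2.41280293e-05, -5.96447539e+01,  1.60782505e+00, -2.81192994e+01,
        1.25015658e-02,  9.33681760e-03,  1.27766094e-05]), 'position': array([ 0.26248407, -0.62122404,  0.23828945]), 'eef_rot': array([-0.69284077, -0.14106098,  0.69320717, -0.13977583]), 'force': array([0.38970037, 0.58825975, 0.20941757]), 'ft_torque': array([-0.0137165 ,  0.03961467,  0.02814787]), 'opening': 0.0857314959845748}
top {'vertical_fov': 46.27482291139186, 'cx': 276.74510007915114, 'cy': 218.59054533954009, 'T': array([[-0.02011019,  0.99451888, -0.10260495,  0.3702064 ],
       [-0.99979548, -0.01978453,  0.00419074, -0.01402245],
       [ 0.00213778,  0.10266824,  0.99471336,  1.36649447],
       [ 0.        ,  0.        ,  0.        ,  1.        ]])}
side {'vertical_fov': 42.38141014571324, 'cx': 280.69362568442483, 'cy': 208.38410346467307, 'T': array([[ 0.9840826 ,  0.11722982, -0.13356123,  0.35320614],
       [-0.17716415,  0.58821332, -0.78906143, -0.9943884 ],
       [-0.01393903,  0.80016389,  0.59961942,  0.76680123],
       [ 0.        ,  0.        ,  0.        ,  1.        ]])}
```

View pics/top0.png

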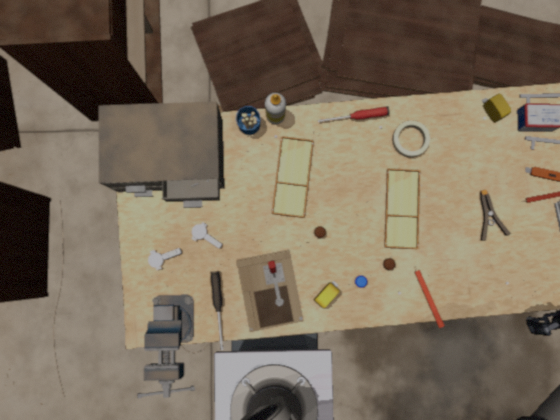

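View pics/side0.png

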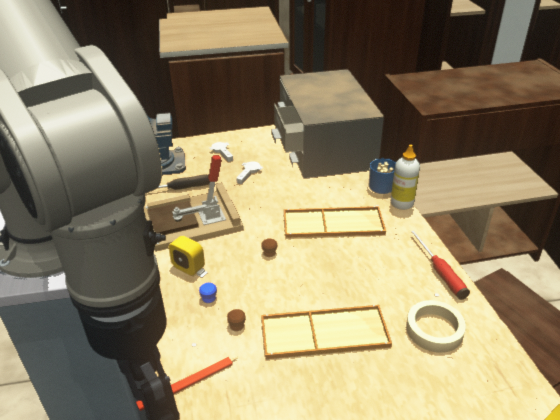

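```bash
cat > h.py <<'E'
from bench import env
import numpy as np, cv2
from scipy.spatial.transform import Rotation as R
def cam(n):
    c=env.calibration(n); f=210/np.tan(np.radians(c["vertical_fov"])/2); return c,f
def p2w(n,rc,z):
    c,f=cam(n); T=c["T"]
    d=T[:3,:3]@np.array([(rc[1]-c["cx"])/f,-(rc[0]-c["cy"])/f,-1.]); o=T[:3,3]
    return o+d*(z-o[2])/d[2]
def w2p(n,p):
    c,f=cam(n); T=c["T"]; q=T[:3,:3].T@(np.asarray(p)-T[:3,3])
    return np.array([c["cy"]-f*q[1]/-q[2], c["cx"]+f*q[0]/-q[2]])
def crop(n,r0,r1,c0,c1,k,fn,im=None):
    im=env.get_image(n) if im is None else im
    cv2.imwrite("pics/"+fn,cv2.resize(im[r0:r1,c0:c1,::-1],None,fx=k,fy=k,interpolation=cv2.INTER_CUBIC)); return im
E
python3 - <<'E'
from h import *
zs={"hinge_a":.0,"knob_a":0.0,"tray_a":.0}
for n in("top","side"):
    im=env.get_image(n)
    if n=="top":
        crop(n,190,310,130,430,2.6,"topcrop1.png",im); crop(n,120,270,250,450,4,"topcrop2.png",im)
    for k,z in zs.items():
        for d in env.mark_of(n,k)[:5]:
            print(n,"mark",k,round(d["score"],2),np.round(d["pixel"],1),p2w(n,d["pixel"],z).round(4))
        for d in env.trace(n,k)[:5]:
            m=d["pixels"]
            (cx,cy),(w,h),a=cv2.minAreaRect(np.argwhere(m)[:,::-1].astype(np.float32))
            b=cv2.boxPoints(((cx,cy),(w,h),a))
            print(n,"trace",k,round(d["score"],2),m.sum(),np.round([cy,cx]),"box xy",[p2w(n,q[::-1],.012 if k[0]!='k' else .025)[:2].round(3).tolist() for q in b])
E
```

```text
top mark hinge_a 0.81 [252.3 160.6] [0.4236 0.3043 0.    ]
top mark hinge_a 0.6 [233.9 209.2] [0.472  0.1692 0.    ]
top trace hinge_a 0.75 308 [258. 165.] box xy [[0.426, 0.337], [0.435, 0.249], [0.386, 0.243], [0.378, 0.331]]
top trace hinge_a 0.63 320 [234. 207.] box xy [[0.459, 0.224], [0.51, 0.209], [0.481, 0.122], [0.431, 0.138]]
top mark knob_a 0.6 [233.7 316.2] [ 0.4666 -0.1289  0.    ]
top mark knob_a 0.48 [280.5 359.9] [ 0.3348 -0.2458  0.    ]
top mark knob_a 0.42 [263.4 387.5] [ 0.3803 -0.3241  0.    ]
top trace knob_a 0.67 111 [281. 361.] box xy [[0.335, -0.223], [0.354, -0.244], [0.332, -0.265], [0.313, -0.244]]
top trace knob_a 0.65 119 [232. 319.] box xy [[0.486, -0.119], [0.486, -0.151], [0.455, -0.151], [0.456, -0.118]]
top mark tray_a 0.86 [207.4 402.5] [ 0.5357 -0.3729  0.    ]
top mark tray_a 0.63 [176.  292.5] [ 0.631  -0.0666  0.    ]
top trace tray_a 0.7 2714 [208. 402.] box xy [[0.422, -0.312], [0.648, -0.329], [0.643, -0.426], [0.418, -0.407]]
top trace tray_a 0.63 2601 [177. 292.] box xy [[0.524, -0.003], [0.745, -0.034], [0.731, -0.129], [0.511, -0.097]]
s
[... 632 characters left out ...]
7]]
side trace knob_a 0.75 295 [320. 236.] box xy [[0.367, -0.302], [0.398, -0.308], [0.392, -0.357], [0.362, -0.351]]
side trace knob_a 0.74 267 [292. 208.] box xy [[0.321, -0.224], [0.353, -0.231], [0.349, -0.278], [0.318, -0.272]]
side mark tray_a 0.82 [222.9 333.2] [ 0.6314 -0.0629  0.    ]
side mark tray_a 0.65 [331.3 323.2] [ 0.5337 -0.3654  0.    ]
side trace tray_a 0.84 2705 [221. 335.] box xy [[0.529, -0.004], [0.76, -0.034], [0.728, -0.137], [0.513, -0.108]]
side trace tray_a 0.68 5574 [331. 326.] box xy [[0.427, -0.312], [0.666, -0.331], [0.637, -0.434], [0.418, -0.415]]
side trace tray_a 0.55 309 [320. 236.] box xy [[0.367, -0.292], [0.4, -0.298], [0.394, -0.346], [0.363, -0.34]]
```

Run:
```python
from h import *
print(w2p("top",(0,0,0)),w2p("side",(0.5,0,0)),w2p("top",env.get_obs()["position"]),w2p("side",env.get_obs()["position"]))
```

```text
[407.82731565 273.21295896] [213.28884919 271.68413143] [311.59801084 545.02426093] [401.73816804 146.95604918]
```

View pics/topcrop1.png

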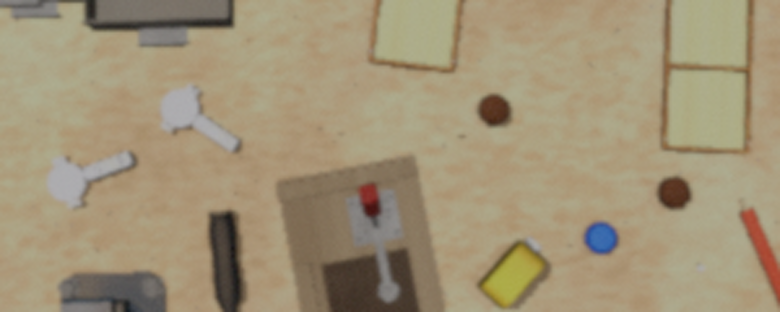

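View pics/topcrop2.png

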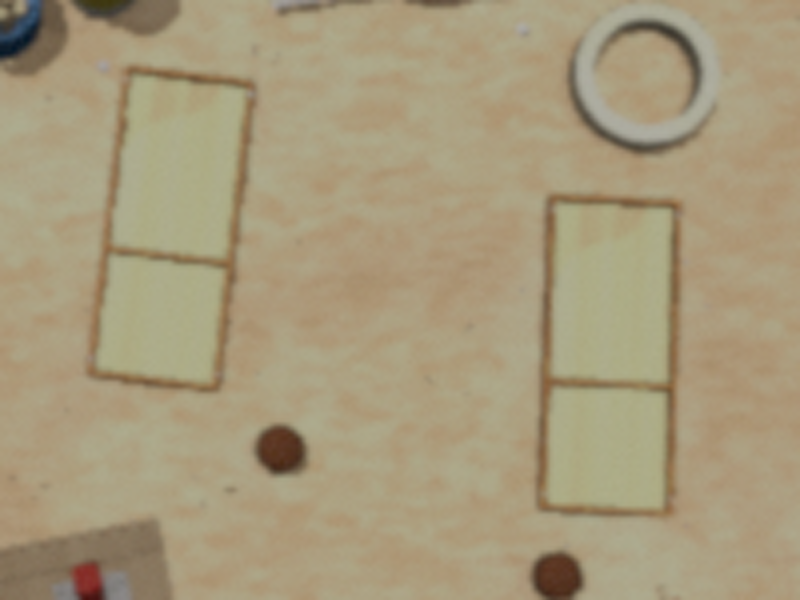

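```bash
cat > fit.py <<'E'
from h import *
from scipy.optimize import minimize
def sil(n,x,y,th,z0=0.,S=4):
    m=np.zeros((420*S,560*S),np.uint8); c,s=np.cos(th),np.sin(th)
    def P(u,v,z): # u along arm from arm centre, v perp
        rc=w2p(n,(x+c*u-s*v,y+s*u+c*v,z)); return (rc[::-1]*S+S/2)
    a=np.linspace(0,2*np.pi,24)
    cup=[P(-47.3e-3+.02*np.cos(t),.02*np.sin(t),z0+z) for t in a for z in(0,.012)]
    fl=[P(-47.3e-3+u,v,z0+.011) for u in(-.008,.008) for v in(-.029,.029)]
    arm=[P(u,v,z0+z) for u in(-.03,.026) for v in(-.008,.008) for z in(0.002,.017)]
    for q in(cup,fl,arm): cv2.fillConvexPoly(m,cv2.convexHull(np.array(q,np.float32)).round().astype(np.int32),1)
    return cv2.resize(m.astype(np.float32),(560,420),interpolation=cv2.INTER_AREA)
def fit(masks,x0,z0=0.):
    def cost(p):
        k=0
        for n,m in masks.items():
            s=sil(n,p[0]/100,p[1]/100,p[2],z0); k+=1-np.minimum(s,m).sum()/np.maximum(s,m).sum()
        return k
    r=minimize(cost,[x0[0]*100,x0[1]*100,x0[2]],method="Nelder-Mead",options=dict(initial_simplex=[[x0[0]*100+a,x0[1]*100+b,x0[2]+c] for a,b,c in((0,0,0),(1,0,0),(0,1,0),(0,0,.2))],xatol=.01,fatol=1e-4))
    return r.x[0]/100,r.x[1]/100,r.x[2],r.fun/len(masks)
def masks_near(n,name,xy,z=0.01,tol=25):
    c=w2p(n,(xy[0],xy[1],z))
    ds=[d for d in env.trace(n,name) if np.linalg.norm(np.array(d["pixel"])-c)<tol]
    return ds[0]["pixels"].astype(np.float32) if ds else None
E
python3 - <<'E'
from fit import *
# arm dirs from hand-read pixels
T=lambda r,c,z:p2w("top",(r,c),z)
im={n:env.get_image(n) for n in("top","side")}
for nm,(cu,en) in {"h1":((260,156.2),(250.4,180)),"h2":((231.5,200),(245.8,221.2))}.items():
    a,b=T(*cu,.012),T(*en,.017); th=np.arctan2(b[1]-a[1],b[0]-a[0]); ac=a+47.3e-3*np.array([np.cos(th),np.sin(th),0])
    print(nm,a[:2].round(4),np.hypot(*(b-a)[:2]).round(4),np.degrees(th).round(1),ac[:2].round(4))
    ms={}
    for n in("top","side"):
        m=masks_near(n,"hinge_a",ac[:2])
        if m is not None:
            ms[n]=m; f=fit({n:m},(ac[0],ac[1],th)); print("  ",n,np.round(f,4),np.degrees(f[2]).round(1))
    f=fit(ms,(ac[0],ac[1],th)); print("  both",np.round(f,4),np.degrees(f[2]).round(1))
for nm,q in {"A":((130,70),(254,85),(217,387),(92,375)),"B":((550,197),(680,205),(670,513),(542,509))}.items():
    w=np.array([T(y/4+120,x/4+250,.012)[:2] for x,y in q])
    print(nm,"centre",w.mean(0).round(4),"dir x",np.degrees(np.arctan2(*((w[2]+w[3]-w[0]-w[1])[::-1]))).round(2),"len",np.linalg.norm((w[2]+w[3]-w[0]-w[1])/2).round(4),"wid",np.linalg.norm((w[1]+w[2]-w[0]-w[3])/2).round(4))
for nm,top,side in(("k1",(232.2,320.2),(248,268)),("k2",(264.1,389.2),(320,236))):
    print(nm,T(*top,.024).round(4),p2w("side",side,.017).round(4))
o=env.get_obs(); Rm=R.from_quat(o["eef_rot"]).as_matrix(); print(Rm.round(3))
E
```

```text
h1 [0.4022 0.3135] 0.0708 -69.5 [0.4188 0.2692]Traceback (most recent call last):
  File "<stdin>", line 12, in <module>
  File "fit.py", line 19, in fit
    r=minimize(cost,[x0[0]*100,x0[1]*100,x0[2]],method="Nelder-Mead",options=dict(initial_simplex=[[x0[0]*100+a,x0[1]*100+b,x0[2]+c] for a,b,c in((0,0,0),(1,0,0),(0,1,0),(0,0,.2))],xatol=.01,fatol=1e-4))
    res = _minimize_neldermead(fun, x0, args, callback, bounds=bounds,
                               **options)
    fsim[j] = func(sim[j])
              ~~~~^^^^^^^^
    fx = function(np.copy(x), *(wrapper_args + args))
  File "fit.py", line 17, in cost
    s=sil(n,p[0]/100,p[1]/100,p[2],z0); k+=1-np.minimum(s,m).sum()/np.maximum(s,m).sum()
  File "fit.py", line 8, in sil
    cup=[P(-47.3e-3+.02*np.cos(t),.02*np.sin(t),z0+z) for t in a for z in(0,.012)]
         ~^^^^^^^^^^^^^^^^^^^^^^^^^^^^^^^^^^^^^^^^^^^
  File "fit.py", line 6, in P
    rc=w2p(n,(x+c*u-s*v,y+s*u+c*v,z)); return (rc[::-1]*S+S/2)
  File "h.py", line 11, in w2p
    c,f=cam(n); T=c["T"]; q=T[:3,:3].T@(np.asarray(p)-T[:3,3])
        ~~~^^^
  File "h.py", line 5, in cam
    c=env.calibration(n); f=210/np.tan(np.radians(c["vertical_fov"])/2); return c,f
ValueError: time passes only in moves, steps and waits
```

```bash
sed -i 's/^def cam/import functools\n@functools.lru_cache(None)\ndef cam/' h.py
cat > m1.py <<'E'
from fit import *
T=lambda r,c,z:p2w("top",(r,c),z)
im={n:env.get_image(n) for n in("top","side")}
for nm,(cu,en) in {"h1":((260,156.2),(250.4,180)),"h2":((231.5,200),(245.8,221.2))}.items():
    a,b=T(*cu,.012),T(*en,.017); th=np.arctan2(b[1]-a[1],b[0]-a[0]); ac=a+47.3e-3*np.array([np.cos(th),np.sin(th),0])
    print(nm,a[:2].round(4),np.hypot(*(b-a)[:2]).round(4),np.degrees(th).round(1),ac[:2].round(4))
    ms={}
    for n in("top","side"):
        m=masks_near(n,"hinge_a",ac[:2])
        if m is not None:
            ms[n]=m; f=fit({n:m},(ac[0],ac[1],th)); print("  ",n,np.round(f,4),np.degrees(f[2]).round(1))
    f=fit(ms,(ac[0],ac[1],th)); print("  both",np.round(f,4),np.degrees(f[2]).round(1))
for nm,q in {"A":((130,70),(254,85),(217,387),(92,375)),"B":((550,197),(680,205),(670,513),(542,509))}.items():
    w=np.array([T(y/4+120,x/4+250,.012)[:2] for x,y in q])
    print(nm,"centre",w.mean(0).round(4),"dir x",np.degrees(np.arctan2(*((w[2]+w[3]-w[0]-w[1])[::-1]))).round(2),"len",np.linalg.norm((w[2]+w[3]-w[0]-w[1])/2).round(4),"wid",np.linalg.norm((w[1]+w[2]-w[0]-w[3])/2).round(4))
for nm,top,side in(("k1",(232.2,320.2),(248,268)),("k2",(264.1,389.2),(320,236))):
    print(nm,T(*top,.024).round(4),p2w("side",side,.017).round(4))
o=env.get_obs(); Rm=R.from_quat(o["eef_rot"]).as_matrix(); print(Rm.round(3),o["time"])
E
python3 m1.py
```

```text
h1 [0.4022 0.3135] 0.0708 -69.5 [0.4188 0.2692]
   top [ 0.4206  0.2722 -1.1811  0.2044] -67.7
   side [ 0.421   0.2728 -1.2604  0.1587] -72.2
  both [ 0.4207  0.273  -1.2094  0.1953] -69.3
h2 [0.4783 0.1929] 0.0716 -124.8 [0.4513 0.1541]
   top [ 0.4535  0.1591 -2.1496  0.1847] -123.2
  both [ 0.4535  0.1591 -2.1496  0.1847] -123.2
A centre [ 0.6258 -0.0685] dir x 171.71 len 0.2168 wid 0.0875
B centre [ 0.5306 -0.3699] dir x 175.69 len 0.2172 wid 0.0896
k1 [ 0.4689 -0.1379  0.024 ] [ 0.4694 -0.1393  0.017 ]
k2 [ 0.3781 -0.3232  0.024 ] [ 0.3809 -0.324   0.017 ]
[[-0.     0.389 -0.921]
 [-0.    -0.921 -0.389]
 [-1.     0.     0.   ]] 1.25
```

```bash
cat > to.py <<'E'
import sys
from h import *
from bench import env
def to(x,y,z,yaw):
    o=env.get_obs(); Rm=R.from_quat(o["eef_rot"]); p=o["position"]
    a=np.radians(yaw); X=np.array([0,0,-1.]); Y=np.array([np.cos(a),np.sin(a),0]); Z=np.cross(X,Y)
    Rt=R.from_matrix(np.stack([X,Y,Z],1))
    d=Rm.inv().apply(np.array([x,y,z])-p); rv=np.degrees((Rm.inv()*Rt).as_rotvec())
    yn=Rm.as_matrix()[:,1]
    print("now",p.round(4),"yaw",np.degrees(np.arctan2(yn[1],yn[0])).round(1),"t",round(o["time"],2),"op",round(o["opening"],4),"j7",o["joints"][[0,6]].round(2),"F",o["force"].round(1))
    print("shift",d.round(4),"rot",rv.round(1))
a=[float(v) for v in sys.argv[1:]]
to(*a)
E
python3 to.py .50 -.2 .22 -20
```

```text
now [ 0.2627 -0.6218  0.2393] yaw -67.1 t 1.25 op 0.0855 j7 [ 1.06 -0.08] F [-0.6 -0.3  0. ]
shift [ 0.0193 -0.2962 -0.3827] rot [-47.1   0.    0. ]
```

```bash
python3 -m crank '[{"x":0.019,"y":-0.296,"z":-0.383,"rx":-47},{"x":0.019,"y":-0.296,"z":-0.383,"rx":-47},{"x":0.019,"y":-0.296,"z":-0.383,"rx":-47},{"x":0.019,"y":-0.296,"z":-0.383,"rx":-47},{"x":0.019,"y":-0.296,"z":-0.383,"rx":-47}]'; python3 to.py .5 -.2 .22 -20
```

```text
now [ 0.2627 -0.6218  0.2393] yaw -67.1 t 1.25 op 0.0855 j7 [ 1.06 -0.08] F [-0.6 -0.3  0. ]
shift [ 0.0193 -0.2962 -0.3827] rot [-47.1   0.    0. ]schema error: expected keys jaw, x, y, z, rx, ry, rz
```

```bash
python3 -m crank '[{"jaw":1,"x":0.019,"y":-0.296,"z":-0.383,"rx":-47,"ry":0,"rz":0},{"jaw":1,"x":0.019,"y":-0.296,"z":-0.383,"rx":-47,"ry":0,"rz":0},{"jaw":1,"x":0.019,"y":-0.296,"z":-0.383,"rx":-47,"ry":0,"rz":0},{"jaw":1,"x":0.019,"y":-0.296,"z":-0.383,"rx":-47,"ry":0,"rz":0},{"jaw":1,"x":0.019,"y":-0.296,"z":-0.383,"rx":-47,"ry":0,"rz":0}]'; python3 to.py .5 -.2 .22 -20;  python3 to.py .45 .15 .2 10
```

```text
time: 1.88
position: [0.4168, -0.3481, 0.2273]
eef_rot: [0.579, 0.406, -0.579, 0.406]
force: [0.6, 0.7, 0.2]
opening: 0.0853
now [ 0.4168 -0.3481  0.2273] yaw -19.9 t 1.88 op 0.0853 j7 [0.8  0.15] F [0.6 0.7 0.2]
shift [ 0.0073  0.0278 -0.1675] rot [ 0.1  0.  -0.1]
now [ 0.4168 -0.3481  0.2273] yaw -19.9 t 1.88 op 0.0853 j7 [0.8  0.15] F [0.6 0.7 0.2]
shift [ 0.0271 -0.1384 -0.4796] rot [-29.9   0.   -0. ]
```

```bash
python3 -m crank '[{"jaw":1,"x":0.007,"y":0.0,"z":-0.23,"rx":0,"ry":0,"rz":0},{"jaw":1,"x":0.007,"y":0,"z":-0.23,"rx":-10,"ry":0,"rz":0},{"jaw":1,"x":0.01,"y":0,"z":-0.23,"rx":-20,"ry":0,"rz":0},{"jaw":1,"x":0.01,"y":0,"z":-0.23,"rx":-30,"ry":0,"rz":0}]'; python3 to.py .4207 .273 .12 20.7
```

```text
time: 2.38
position: [0.4959, -0.1306, 0.2174]
eef_rot: [0.453, 0.543, -0.452, 0.544]
force: [-0.6, -0.7, -0.1]
opening: 0.0857
now [ 0.4959 -0.1306  0.2174] yaw 10.4 t 2.38 op 0.0857 j7 [0.54 0.18] F [-0.6 -0.7 -0.1]
shift [ 0.0974 -0.0012 -0.4105] rot [-10.3   0.   -0.1]
```

```bash
python3 -m crank '[{"jaw":1,"x":0.0,"y":0.0,"z":-0.41,"rx":-10,"ry":0,"rz":0},{"jaw":1,"x":0,"y":0,"z":-0.41,"rx":-10,"ry":0,"rz":0},{"jaw":1,"x":0.0,"y":0,"z":-0.41,"rx":-10,"ry":0,"rz":0},{"jaw":1,"x":0.0,"y":0,"z":-0.41,"rx":-10,"ry":0,"rz":0},{"jaw":1,"x":0.0,"y":0,"z":-0.41,"rx":-10,"ry":0,"rz":0}]'; python3 to.py .4207 .273 .12 20.7
```

```text
time: 3.0
position: [0.441, 0.1758, 0.2175]
eef_rot: [0.407, 0.578, -0.406, 0.579]
force: [2.2, 0.5, 0.1]
opening: 0.0851
now [0.441  0.1758 0.2175] yaw 19.9 t 3.0 op 0.0851 j7 [ 0.1  -0.34] F [2.2 0.5 0.1]
shift [ 0.0974  0.0138 -0.0984] rot [-0.8  0.  -0.1]
```

```bash
python3 -m crank '[{"jaw":1,"x":0.04,"y":0.014,"z":-0.098,"rx":-1,"ry":0,"rz":0},{"jaw":1,"x":0.1,"y":0.014,"z":-0.098,"rx":-1,"ry":0,"rz":0},{"jaw":1,"x":0.147,"y":0.014,"z":-0.098,"rx":-1,"ry":0,"rz":0},{"jaw":1,"x":0.147,"y":0.014,"z":-0.098,"rx":-1,"ry":0,"rz":0}]'; python3 to.py .4207 .273 .012 20.7
python3 - <<'E'
from h import *
crop("side",100,220,150,330,4,"s1.png"); crop("top",190,310,120,270,5,"t1.png")
E
```

```text
time: 3.5
position: [0.4183, 0.2701, 0.0668]
eef_rot: [0.398, 0.584, -0.403, 0.582]
force: [-0.3, -1.0, -0.0]
opening: 0.0859
now [0.4183 0.2701 0.0668] yaw 21.0 t 3.5 op 0.0859 j7 [-0.2  -0.74] F [-0.3 -1.  -0. ]
shift [ 0.0548  0.0037 -0.0019] rot [0.3 0.1 0.4]
```

View pics/s1.png

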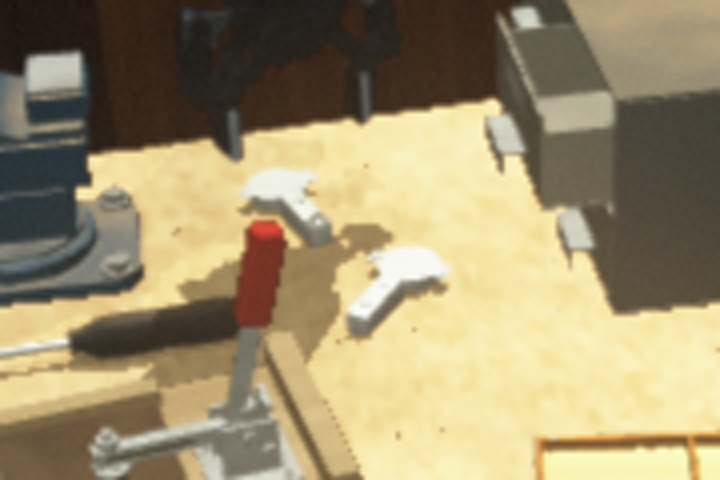

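View pics/t1.png

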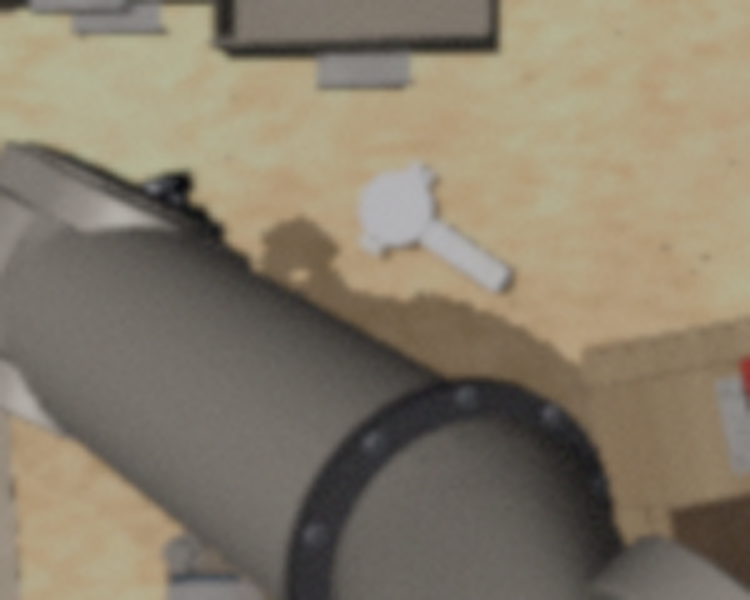

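```bash
python3 -m crank '[{"jaw":1,"x":0.03,"y":0.003,"z":-0.002,"rx":0,"ry":0,"rz":0},{"jaw":1,"x":0.054,"y":0.003,"z":-0.002,"rx":0,"ry":0,"rz":0},{"jaw":1,"x":0.054,"y":0.003,"z":-0.002,"rx":0,"ry":0,"rz":0}]';python3 to.py .4207 .273 .012 20.7;  python3 -m crank '[{"jaw":0,"x":0,"y":0,"z":0,"rx":0,"ry":0,"rz":0},{"jaw":0,"x":0,"y":0,"z":0,"rx":0,"ry":0,"rz":0},{"jaw":0,"x":0,"y":0,"z":0,"rx":0,"ry":0,"rz":0},{"jaw":0,"x":0,"y":0,"z":0,"rx":0,"ry":0,"rz":0},{"jaw":0,"x":0,"y":0,"z":0,"rx":0,"ry":0,"rz":0}]';python3 to.py .4207 .273 .012 20.7
```

```text
time: 3.98
position: [0.4244, 0.2734, 0.0174]
eef_rot: [0.402, 0.582, -0.401, 0.583]
force: [-0.4, -0.7, 0.4]
opening: 0.0854
now [0.4244 0.2734 0.0174] yaw 20.8 t 3.98 op 0.0854 j7 [-0.26 -0.82] F [-0.4 -0.7  0.4]
shift [ 0.0054 -0.0037 -0.0009] rot [ 0.1  0.  -0.1]
time: 4.6
position: [0.4234, 0.274, 0.0167]
eef_rot: [0.401, 0.582, -0.401, 0.583]
force: [-1.6, -0.8, 7.8]
opening: 0.0135
now [0.4234 0.274  0.0167] yaw 20.9 t 4.6 op 0.0135 j7 [-0.26 -0.82] F [-1.6 -0.8  7.8]
shift [ 0.0047 -0.0029 -0.    ] rot [ 0.2  0.  -0. ]
```

Run:
```python
from h import *
crop("side",110,190,170,290,6,"s2.png")
```

```text
(no output)
```

View pics/s2.png

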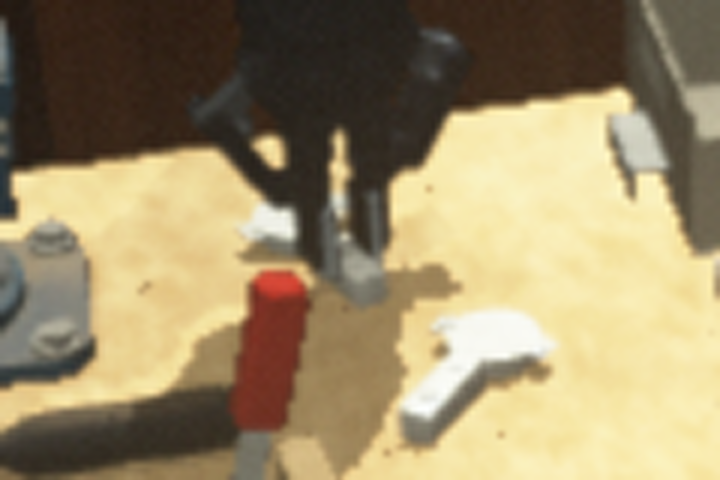

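```bash
python3 -m crank '[{"jaw":0.5,"x":0,"y":0,"z":0,"rx":0,"ry":0,"rz":0},{"jaw":0.5,"x":0.005,"y":-0.002,"z":0,"rx":0,"ry":0,"rz":0},{"jaw":0.5,"x":0.005,"y":-0.002,"z":0,"rx":0,"ry":0,"rz":0}]';python3 to.py .4207 .273 .012 20.7;  python3 -m crank '[{"jaw":0,"x":0,"y":0,"z":0,"rx":0,"ry":0,"rz":0},{"jaw":0,"x":0,"y":0,"z":0,"rx":0,"ry":0,"rz":0},{"jaw":0,"x":0,"y":0,"z":0,"rx":0,"ry":0,"rz":0},{"jaw":0,"x":0,"y":0,"z":0,"rx":0,"ry":0,"rz":0},{"jaw":0,"x":0,"y":0,"z":0,"rx":0,"ry":0,"rz":0}]';python3 to.py .4207 .273 .012 20.7
```

```text
time: 5.03
position: [0.4207, 0.2728, 0.0104]
eef_rot: [0.4, 0.583, -0.401, 0.582]
force: [-0.2, 0.2, -1.2]
opening: 0.0425
now [0.4207 0.2728 0.0104] yaw 20.9 t 5.03 op 0.0425 j7 [-0.27 -0.83] F [-0.2  0.2 -1.2]
shift [-0.0016  0.0001 -0.0001] rot [0.2 0.  0.1]
time: 5.65
position: [0.4215, 0.2734, 0.0112]
eef_rot: [0.401, 0.582, -0.401, 0.582]
force: [-0.2, -0.5, 3.7]
opening: 0.0144
now [0.4215 0.2734 0.0112] yaw 20.9 t 5.65 op 0.0144 j7 [-0.27 -0.83] F [-0.2 -0.5  3.7]
shift [-0.0008 -0.0008  0.0001] rot [ 0.2 -0.  -0. ]
```

```bash
python3 -m crank '[{"jaw":0,"x":-0.03,"y":0,"z":0,"rx":0,"ry":0,"rz":0},{"jaw":0,"x":-0.08,"y":0,"z":0,"rx":0,"ry":0,"rz":0},{"jaw":0,"x":-0.12,"y":0,"z":0,"rx":0,"ry":0,"rz":0},{"jaw":0,"x":-0.12,"y":0,"z":0,"rx":0,"ry":0,"rz":0}]';python3 to.py .6935 -.0754 .13 81.7;python3 - <<'E'
from h import *
crop("side",70,190,150,330,4,"s3.png")
E
```

```text
time: 6.15
position: [0.4229, 0.2744, 0.1336]
eef_rot: [0.403, 0.581, -0.399, 0.583]
force: [0.1, -0.5, -1.2]
opening: 0.0142
now [0.4229 0.2744 0.1336] yaw 20.9 t 6.15 op 0.0142 j7 [-0.13 -0.67] F [ 0.1 -0.5 -1.2]
shift [0.004  0.1282 0.4233] rot [-60.8   0.1  -0.3]
```

View pics/s3.png

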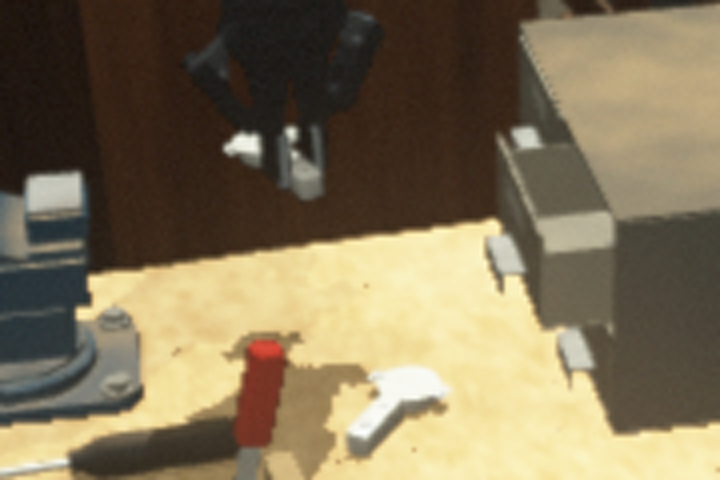

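```bash
python3 to.py .47 .02 .14 70; python3 to.py .6935 -.0754 .14 81.7
```

```text
now [0.4219 0.2734 0.1319] yaw 20.9 t 6.2 op 0.0146 j7 [-0.14 -0.67] F [-0.7 -1.  -1.8]
shift [-0.0083 -0.0454  0.2539] rot [-49.1   0.1  -0.1]
now [0.4219 0.2734 0.1319] yaw 20.9 t 6.2 op 0.0146 j7 [-0.14 -0.67] F [-0.7 -1.  -1.8]
shift [-0.0078  0.1295  0.4226] rot [-60.8   0.1  -0.1]
```

```bash
python3 -m crank '[{"jaw":0,"x":-0.008,"y":-0.045,"z":0.254,"rx":-10,"ry":0,"rz":0},{"jaw":0,"x":-0.008,"y":-0.045,"z":0.254,"rx":-20,"ry":0,"rz":0},{"jaw":0,"x":-0.008,"y":-0.045,"z":0.254,"rx":-30,"ry":0,"rz":0},{"jaw":0,"x":-0.008,"y":-0.045,"z":0.254,"rx":-40,"ry":0,"rz":0},{"jaw":0,"x":-0.008,"y":-0.045,"z":0.254,"rx":-49,"ry":0,"rz":0}]'; python3 to.py .6935 -.0754 .14 81.7
```

```text
time: 6.82
position: [0.4689, 0.0163, 0.1373]
eef_rot: [0.123, 0.697, -0.124, 0.695]
force: [0.2, 0.3, 0.7]
opening: 0.0144
now [0.4689 0.0163 0.1373] yaw 69.9 t 6.83 op 0.0144 j7 [0.54 0.67] F [0.2 0.3 0.7]
shift [-0.0033 -0.0089  0.2424] rot [-11.8  -0.2   0.1]
```

```bash
python3 -m crank '[{"jaw":0,"x":0,"y":-0.009,"z":0.242,"rx":-12,"ry":0,"rz":0},{"jaw":0,"x":0,"y":-0.009,"z":0.242,"rx":-12,"ry":0,"rz":0},{"jaw":0,"x":0.02,"y":-0.009,"z":0.242,"rx":-12,"ry":0,"rz":0},{"jaw":0,"x":0.05,"y":-0.009,"z":0.242,"rx":-12,"ry":0,"rz":0},{"jaw":0,"x":0.08,"y":-0.009,"z":0.242,"rx":-12,"ry":0,"rz":0}]'; python3 to.py .6935 -.0754 .017 81.7;python3 - <<'E'
from h import *
crop("side",150,270,250,430,4,"s4.png")
crop("top",110,230,220,370,5,"t4.png")
E
```

```text
time: 7.45
position: [0.6953, -0.0748, 0.0548]
eef_rot: [0.052, 0.706, -0.052, 0.705]
force: [-1.4, 0.2, -0.2]
opening: 0.0141
now [ 0.6953 -0.0748  0.0548] yaw 81.5 t 7.45 op 0.0141 j7 [0.48 0.99] F [-1.4  0.2 -0.2]
shift [ 0.0378 -0.0008 -0.0017] rot [-0.2 -0.1  0. ]
```

View pics/s4.png

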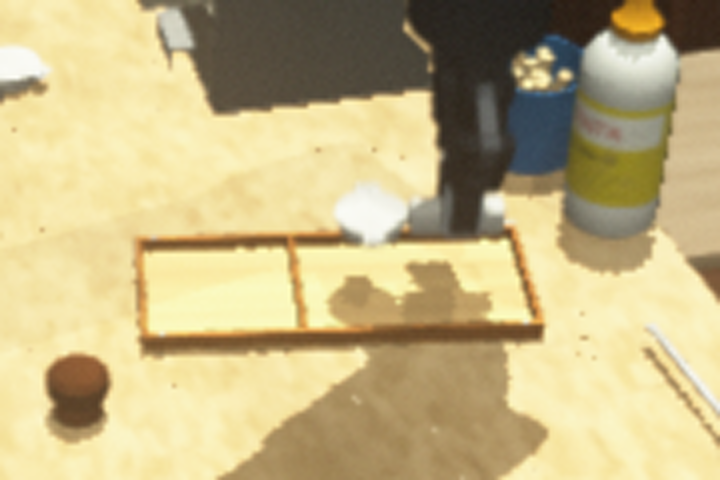

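View pics/t4.png

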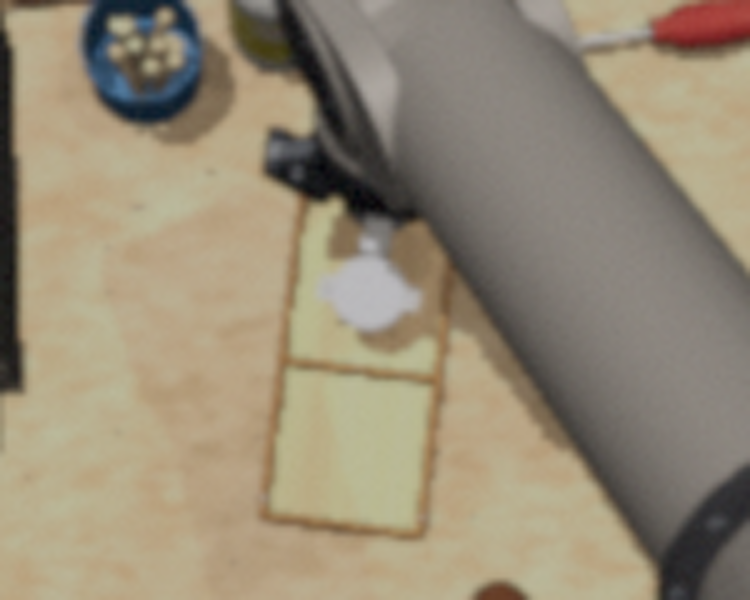

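```bash
python3 -m crank '[{"jaw":0,"x":0.02,"y":-0.001,"z":-0.002,"rx":0,"ry":0,"rz":0},{"jaw":0,"x":0.036,"y":-0.001,"z":-0.002,"rx":0,"ry":0,"rz":0},{"jaw":0,"x":0.038,"y":-0.001,"z":-0.002,"rx":0,"ry":0,"rz":0},{"jaw":0,"x":0.038,"y":-0.001,"z":-0.002,"rx":0,"ry":0,"rz":0}]'; python3 to.py .6935 -.0754 .0155 81.7
```

```text
time: 8.05
position: [0.6919, -0.0729, 0.0216]
eef_rot: [0.051, 0.705, -0.051, 0.706]
force: [0.8, 0.2, -0.2]
opening: 0.0144
now [ 0.6919 -0.0729  0.0216] yaw 81.8 t 8.05 op 0.0144 j7 [0.46 0.97] F [ 0.8  0.2 -0.2]
shift [ 0.0061 -0.0022  0.002 ] rot [0.1 0.  0. ]
```

```bash
python3 -m crank '[{"jaw":0,"x":0.005,"y":-0.001,"z":0,"rx":0,"ry":0,"rz":0},{"jaw":0,"x":0.006,"y":-0.001,"z":0,"rx":0,"ry":0,"rz":0},{"jaw":0,"x":0.006,"y":-0.001,"z":0,"rx":0,"ry":0,"rz":0}]'; python3 to.py .6935 -.0754 .0155 81.7
```

```text
time: 8.43
position: [0.6917, -0.0743, 0.0153]
eef_rot: [0.051, 0.705, -0.051, 0.705]
force: [0.0, -1.1, 1.2]
opening: 0.0145
now [ 0.6917 -0.0743  0.0153] yaw 81.7 t 8.43 op 0.0145 j7 [0.46 0.97] F [ 0.  -1.1  1.2]
shift [-0.0002 -0.0009  0.002 ] rot [0. 0. 0.]
```

Resting on the floor; release to about 38 mm, then rise.

```bash
python3 -m crank '[{"jaw":0.4,"x":0,"y":0,"z":0,"rx":0,"ry":0,"rz":0},{"jaw":0.4,"x":0,"y":0,"z":0,"rx":0,"ry":0,"rz":0},{"jaw":0.4,"x":-0.03,"y":0,"z":0,"rx":0,"ry":0,"rz":0},{"jaw":0.4,"x":-0.08,"y":0,"z":0,"rx":0,"ry":0,"rz":0},{"jaw":0.7,"x":-0.12,"y":0,"z":0,"rx":0,"ry":0,"rz":0}]'; python3 to.py .4689 -.138 .1 11.7
python3 - <<'E'
from h import *
crop("side",150,270,250,430,4,"s5.png")
E
```

```text
time: 9.05
position: [0.6919, -0.0737, 0.137]
eef_rot: [0.051, 0.705, -0.051, 0.706]
force: [0.2, -0.2, 0.7]
opening: 0.0509
now [ 0.6919 -0.0737  0.137 ] yaw 81.8 t 9.05 op 0.0509 j7 [0.51 1.04] F [ 0.2 -0.2  0.7]
shift [ 0.0367 -0.0956 -0.2115] rot [70.1  0.  -0.1]
```

View pics/s5.png

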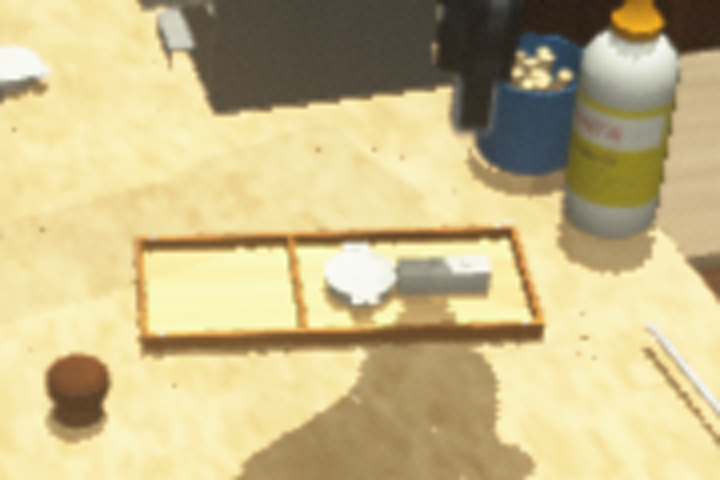

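```bash
python3 to.py .469 -.1385 .1 81.7; python3 -m crank '[{"jaw":1,"x":0.0,"y":-0.031,"z":-0.229,"rx":0,"ry":0,"rz":0},{"jaw":1,"x":0,"y":-0.031,"z":-0.229,"rx":0,"ry":0,"rz":0},{"jaw":1,"x":0.02,"y":-0.031,"z":-0.229,"rx":0,"ry":0,"rz":0},{"jaw":1,"x":0.05,"y":-0.031,"z":-0.229,"rx":0,"ry":0,"rz":0},{"jaw":1,"x":0.05,"y":-0.031,"z":-0.229,"rx":0,"ry":0,"rz":0}]'; python3 to.py .469 -.1385 .014 81.7
python3 - <<'E'
from h import *
crop("side",190,310,190,370,4,"s6.png")
E
```

```text
now [ 0.6947 -0.0732  0.1429] yaw 81.7 t 9.1 op 0.0583 j7 [0.51 1.04] F [2.5 0.1 4.3]
shift [ 0.0409 -0.0971 -0.2144] rot [ 0.   0.5 -0.1]
time: 9.72
position: [0.454, -0.0724, 0.0825]
eef_rot: [0.05, 0.708, -0.051, 0.702]
force: [1.0, 0.1, -0.4]
opening: 0.0857
now [ 0.454  -0.0724  0.0825] yaw 81.8 t 9.72 op 0.0857 j7 [0.7  0.95] F [ 1.   0.1 -0.4]
shift [ 0.0685 -0.0631  0.0249] rot [ 0.1 -0.5  0.1]
```

View pics/s6.png

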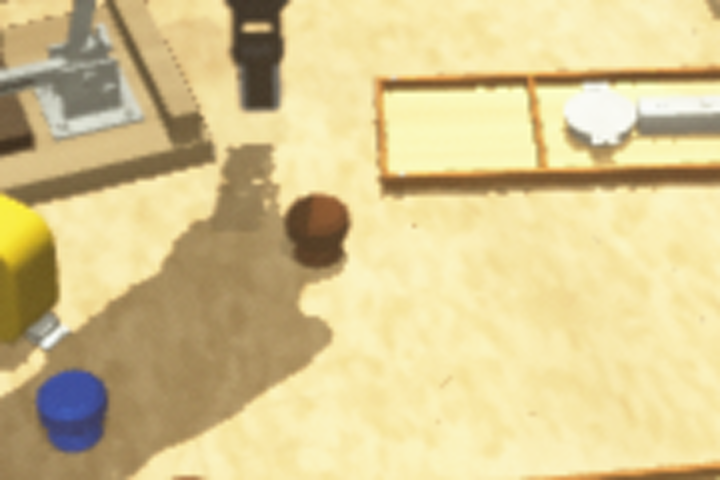

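```bash
python3 -m crank '[{"jaw":1,"x":0.0,"y":-0.063,"z":0.024,"rx":0,"ry":0,"rz":0},{"jaw":1,"x":0,"y":-0.063,"z":0.024,"rx":0,"ry":0,"rz":0},{"jaw":1,"x":0.0,"y":-0.063,"z":0.024,"rx":0,"ry":0,"rz":0}]'; python3 to.py .469 -.1385 .014 81.7
```

```text
time: 10.15
position: [0.4766, -0.1377, 0.0855]
eef_rot: [0.052, 0.705, -0.051, 0.706]
force: [-0.9, 0.2, -1.0]
opening: 0.0851
now [ 0.4766 -0.1377  0.0855] yaw 81.7 t 10.15 op 0.0851 j7 [0.8  1.09] F [-0.9  0.2 -1. ]
shift [ 0.0715 -0.0019 -0.0076] rot [-0.   0.1 -0. ]
```

```bash
python3 -m crank '[{"jaw":1,"x":0.02,"y":-0.002,"z":-0.008,"rx":0,"ry":0,"rz":0},{"jaw":1,"x":0.05,"y":-0.002,"z":-0.008,"rx":0,"ry":0,"rz":0},{"jaw":1,"x":0.072,"y":-0.002,"z":-0.008,"rx":0,"ry":0,"rz":0},{"jaw":1,"x":0.072,"y":-0.002,"z":-0.008,"rx":0,"ry":0,"rz":0}]'; python3 to.py .469 -.1385 .014 81.7
python3 - <<'E'
from h import *
crop("side",190,310,190,370,4,"s7.png")
E
```

```text
time: 10.65
position: [0.4665, -0.1365, 0.0123]
eef_rot: [0.05, 0.706, -0.049, 0.705]
force: [-0.2, -0.4, 0.1]
opening: 0.0857
now [ 0.4665 -0.1365  0.0123] yaw 81.9 t 10.65 op 0.0857 j7 [0.71 0.97] F [-0.2 -0.4  0.1]
shift [-0.0017 -0.0016  0.0027] rot [ 0.2 -0.1 -0.1]
```

View pics/s7.png

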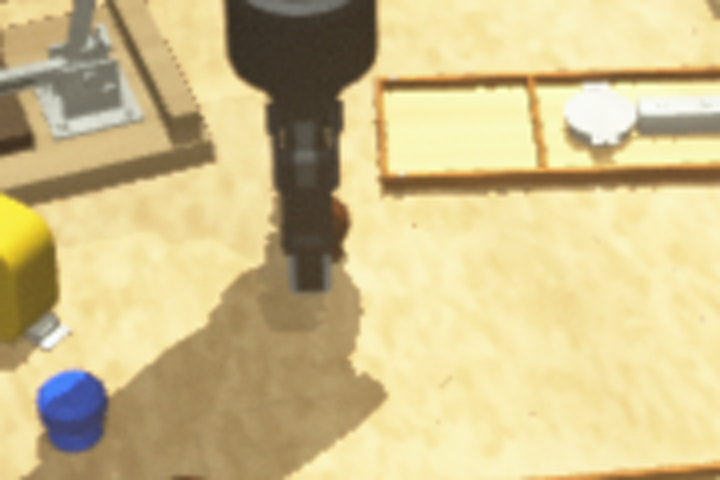

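```bash
python3 -m crank '[{"jaw":1,"x":0,"y":-0.002,"z":0.003,"rx":0,"ry":0,"rz":0},{"jaw":0,"x":0,"y":-0.002,"z":0.003,"rx":0,"ry":0,"rz":0},{"jaw":0,"x":0,"y":-0.002,"z":0.003,"rx":0,"ry":0,"rz":0},{"jaw":0,"x":0,"y":-0.002,"z":0.003,"rx":0,"ry":0,"rz":0},{"jaw":0,"x":0,"y":-0.002,"z":0.003,"rx":0,"ry":0,"rz":0}]'; python3 to.py .469 -.1385 .014 81.7
```

```text
time: 11.32
position: [0.4698, -0.1408, 0.0136]
eef_rot: [0.051, 0.705, -0.051, 0.705]
force: [-1.7, 0.7, 6.9]
opening: 0.0316
now [ 0.4698 -0.1408  0.0136] yaw 81.7 t 11.32 op 0.0316 j7 [0.72 0.98] F [-1.7  0.7  6.9]
shift [-0.0004  0.0022 -0.0011] rot [0. 0. 0.]
```

```bash
python3 -m crank '[{"jaw":0,"x":-0.03,"y":0,"z":0,"rx":0,"ry":0,"rz":0},{"jaw":0,"x":-0.06,"y":0,"z":0,"rx":0,"ry":0,"rz":0},{"jaw":0,"x":-0.06,"y":0,"z":0,"rx":0,"ry":0,"rz":0}]'; python3 to.py .565 -.0566 .075 81.7
python3 - <<'E'
from h import *
crop("side",170,290,190,370,4,"s8.png")
E
```

```text
time: 11.7
position: [0.471, -0.1412, 0.0748]
eef_rot: [0.051, 0.704, -0.051, 0.707]
force: [0.7, 0.0, -0.1]
opening: 0.0317
now [ 0.471  -0.1412  0.0748] yaw 81.7 t 11.7 op 0.0317 j7 [0.8  1.08] F [ 0.7  0.  -0.1]
shift [0.     0.0972 0.0808] rot [0.  0.2 0. ]
```

View pics/s8.png

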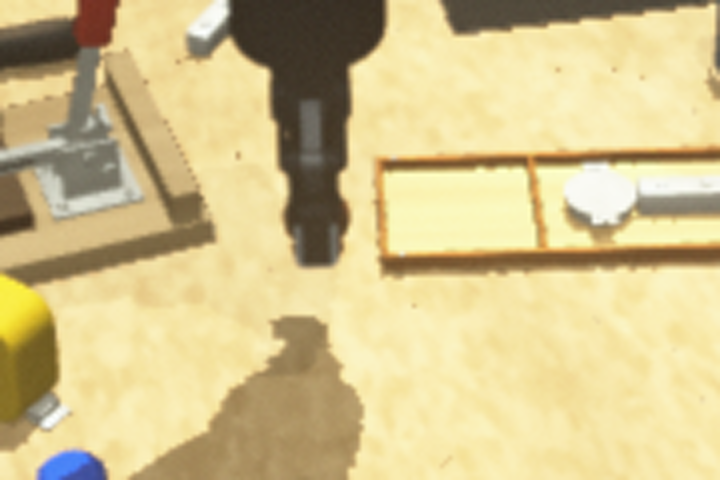

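```bash
python3 -m crank '[{"jaw":0,"x":0,"y":0.097,"z":0.081,"rx":0,"ry":0,"rz":0},{"jaw":0,"x":0,"y":0.097,"z":0.081,"rx":0,"ry":0,"rz":0},{"jaw":0,"x":0,"y":0.097,"z":0.081,"rx":0,"ry":0,"rz":0},{"jaw":0,"x":0.02,"y":0.097,"z":0.081,"rx":0,"ry":0,"rz":0},{"jaw":0,"x":0.02,"y":0.097,"z":0.081,"rx":0,"ry":0,"rz":0}]'; python3 to.py .565 -.0566 .0176 81.7
python3 - <<'E'
from h import *
crop("side",150,270,250,430,4,"s9.png")
E
```

```text
time: 12.38
position: [0.5606, -0.0582, 0.05]
eef_rot: [0.051, 0.707, -0.052, 0.703]
force: [-0.3, -0.2, -0.2]
opening: 0.0313
now [ 0.5606 -0.0582  0.05  ] yaw 81.7 t 12.38 op 0.0313 j7 [0.55 0.89] F [-0.3 -0.2 -0.2]
shift [0.0324 0.0023 0.0043] rot [-0.  -0.3  0.1]
```

View pics/s9.png

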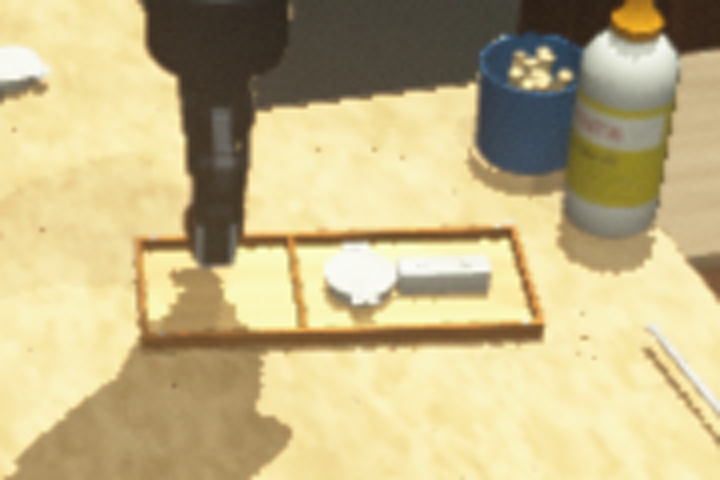

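```bash
python3 -m crank '[{"jaw":0,"x":0.02,"y":0.002,"z":0.004,"rx":0,"ry":0,"rz":0},{"jaw":0,"x":0.028,"y":0.002,"z":0.004,"rx":0,"ry":0,"rz":0},{"jaw":0,"x":0.028,"y":0.002,"z":0.004,"rx":0,"ry":0,"rz":0},{"jaw":0,"x":0.028,"y":0.002,"z":0.004,"rx":0,"ry":0,"rz":0}]'; python3 to.py .565 -.0566 .0176 81.7
```

```text
time: 12.92
position: [0.5681, -0.055, 0.0252]
eef_rot: [0.051, 0.705, -0.051, 0.705]
force: [-0.3, -0.5, -0.9]
opening: 0.0314
now [ 0.5681 -0.055   0.0252] yaw 81.8 t 12.93 op 0.0314 j7 [0.52 0.86] F [-0.3 -0.5 -0.9]
shift [ 0.0076 -0.002  -0.0029] rot [ 0.1  0.  -0. ]
```

```bash
python3 -m crank '[{"jaw":0,"x":0.006,"y":-0.001,"z":-0.002,"rx":0,"ry":0,"rz":0},{"jaw":0,"x":0.007,"y":-0.001,"z":-0.002,"rx":0,"ry":0,"rz":0},{"jaw":0,"x":0.007,"y":-0.001,"z":-0.002,"rx":0,"ry":0,"rz":0}]'; python3 to.py .565 -.0566 .0176 81.7
```

```text
time: 13.3
position: [0.5658, -0.0558, 0.018]
eef_rot: [0.051, 0.705, -0.051, 0.705]
force: [-0.5, -0.5, -0.5]
opening: 0.0315
now [ 0.5658 -0.0558  0.018 ] yaw 81.7 t 13.3 op 0.0315 j7 [0.52 0.85] F [-0.5 -0.5 -0.5]
shift [ 0.0004 -0.0009 -0.0006] rot [ 0. -0.  0.]
```

```bash
python3 -m crank '[{"jaw":0.5,"x":0,"y":0,"z":0,"rx":0,"ry":0,"rz":0},{"jaw":0.5,"x":0,"y":0,"z":0,"rx":0,"ry":0,"rz":0},{"jaw":0.5,"x":-0.03,"y":0,"z":0,"rx":0,"ry":0,"rz":0},{"jaw":0.5,"x":-0.08,"y":0,"z":0,"rx":0,"ry":0,"rz":0},{"jaw":0.7,"x":-0.14,"y":0,"z":0,"rx":0,"ry":0,"rz":0}]'; python3 to.py .4535 .159 .16 -33.2
python3 - <<'E'
from h import *
crop("side",150,270,250,430,4,"s10.png")
E
```

```text
time: 13.92
position: [0.5651, -0.0558, 0.1588]
eef_rot: [0.051, 0.706, -0.051, 0.705]
force: [2.5, -1.4, 0.1]
opening: 0.0589
now [ 0.5651 -0.0558  0.1588] yaw 81.8 t 13.93 op 0.0589 j7 [0.63 1.01] F [ 2.5 -1.4  0.1]
shift [-0.0009  0.1966 -0.1412] rot [ 1.15e+02 -1.00e-01  1.00e-01]
```

View pics/s10.png

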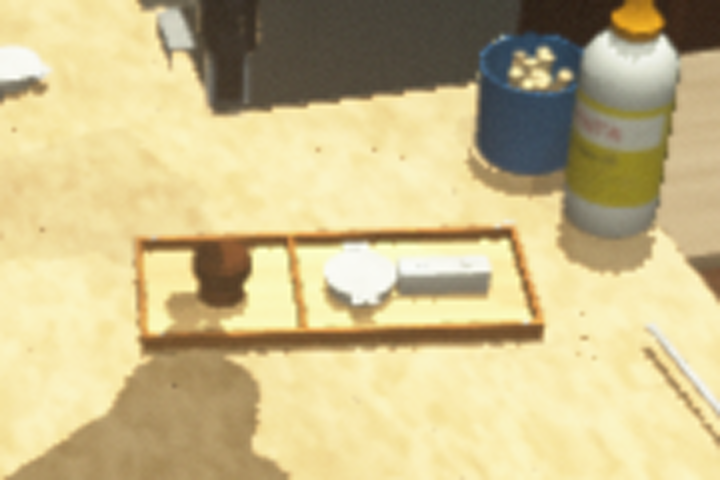

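```bash
python3 to.py .454 .159 .16 146.8
python3 - <<'E'
from fit import *
th=np.radians(-123.2); ms={}
for n in("top","side"):
    env.get_image(n); m=masks_near(n,"hinge_a",(.463,.172))
    if m is not None:
        ms[n]=m; f=fit({n:m},(.4535,.159,th)); print(n,np.round(f,4),np.degrees(f[2]).round(1))
E
```

```text
now [ 0.5697 -0.0546  0.1672] yaw 81.8 t 13.97 op 0.0597 j7 [0.63 1.01] F [3.4 1.  4.3]
shift [ 0.006   0.1949 -0.1451] rot [-65.    0.5   0.3]
top [ 0.4525  0.1584 -2.2139  0.2316] -126.8
side [ 0.4534  0.1588 -2.1228  0.1128] -121.6
```

```bash
python3 -m crank '[{"jaw":1,"x":0,"y":0.195,"z":-0.145,"rx":-10,"ry":0,"rz":0},{"jaw":1,"x":0,"y":0.195,"z":-0.145,"rx":-20,"ry":0,"rz":0},{"jaw":1,"x":0,"y":0.195,"z":-0.145,"rx":-30,"ry":0,"rz":0},{"jaw":1,"x":0,"y":0.195,"z":-0.145,"rx":-40,"ry":0,"rz":0},{"jaw":1,"x":0,"y":0.195,"z":-0.145,"rx":-50,"ry":0,"rz":0}]'; python3 to.py .4535 .159 .07 146.8
```

```text
time: 14.8
position: [0.447, 0.1619, 0.1574]
eef_rot: [-0.256, 0.659, 0.257, 0.658]
force: [1.1, -1.7, 0.7]
opening: 0.0855
now [0.447  0.1619 0.1574] yaw 132.6 t 14.8 op 0.0855 j7 [0.44 1.33] F [ 1.1 -1.7  0.7]
shift [ 0.0874 -0.0067  0.0029] rot [-14.2  -0.   -0.1]
```

```bash
python3 -m crank '[{"jaw":1,"x":0.03,"y":-0.006,"z":0.003,"rx":-10,"ry":0,"rz":0},{"jaw":1,"x":0.07,"y":-0.006,"z":0.003,"rx":-14,"ry":0,"rz":0},{"jaw":1,"x":0.088,"y":-0.006,"z":0.003,"rx":-14,"ry":0,"rz":0},{"jaw":1,"x":0.088,"y":-0.006,"z":0.003,"rx":-14,"ry":0,"rz":0}]'; python3 to.py .4535 .159 .0115 146.8
python3 - <<'E'
from h import *
crop("side",100,220,180,360,4,"s11.png")
E
```

```text
time: 15.3
position: [0.4553, 0.1554, 0.0688]
eef_rot: [-0.33, 0.626, 0.331, 0.624]
force: [0.2, 0.0, 1.2]
opening: 0.0854
now [0.4553 0.1554 0.0688] yaw 145.7 t 15.3 op 0.0854 j7 [0.36 1.4 ] F [0.2 0.  1.2]
shift [0.0573 0.0034 0.0021] rot [-1.1 -0.1 -0.1]
```

View pics/s11.png

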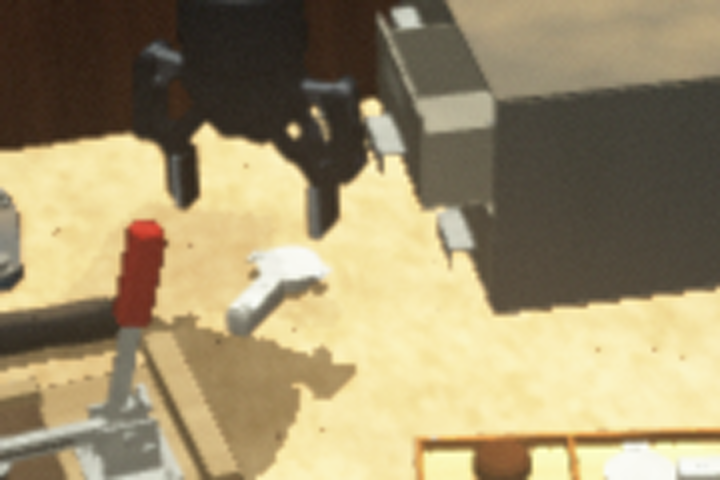

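```bash
python3 -m crank '[{"jaw":1,"x":0.03,"y":0.003,"z":0.002,"rx":-1,"ry":0,"rz":0},{"jaw":1,"x":0.054,"y":0.003,"z":0.002,"rx":-1,"ry":0,"rz":0},{"jaw":1,"x":0.057,"y":0.003,"z":0.002,"rx":-1,"ry":0,"rz":0},{"jaw":1,"x":0.057,"y":0.003,"z":0.002,"rx":-1,"ry":0,"rz":0}]'; python3 to.py .4535 .159 .0115 146.8
```

```text
time: 15.85
position: [0.456, 0.1593, 0.0142]
eef_rot: [-0.336, 0.622, 0.336, 0.623]
force: [0.0, -0.0, 0.3]
opening: 0.0852
now [0.456  0.1593 0.0142] yaw 146.7 t 15.85 op 0.0852 j7 [0.28 1.31] F [ 0.  -0.   0.3]
shift [ 0.0027  0.0019 -0.0017] rot [-0.1  0.1  0.1]
```

```bash
python3 -m crank '[{"jaw":0.5,"x":0.003,"y":0.002,"z":0,"rx":0,"ry":0,"rz":0},{"jaw":0,"x":0.003,"y":0.002,"z":0,"rx":0,"ry":0,"rz":0},{"jaw":0,"x":0.003,"y":0.002,"z":0,"rx":0,"ry":0,"rz":0},{"jaw":0,"x":0.003,"y":0.002,"z":0,"rx":0,"ry":0,"rz":0},{"jaw":0,"x":0.003,"y":0.002,"z":0,"rx":0,"ry":0,"rz":0}]'; python3 to.py .4535 .159 .0115 146.8; python3 -m crank '[{"jaw":0,"x":0,"y":0,"z":0,"rx":0,"ry":0,"rz":0},{"jaw":0,"x":0,"y":0,"z":0,"rx":0,"ry":0,"rz":0}]';python3 to.py .4535 .159 .0115 146.8;  python3 -m crank '[{"jaw":0,"x":-0.04,"y":0,"z":0,"rx":0,"ry":0,"rz":0},{"jaw":0,"x":-0.1,"y":0,"z":0,"rx":0,"ry":0,"rz":0},{"jaw":0,"x":-0.14,"y":0,"z":0,"rx":0,"ry":0,"rz":0},{"jaw":0,"x":-0.14,"y":0,"z":0,"rx":0,"ry":0,"rz":0}]';python3 to.py .46 -.18 .15 100
python3 - <<'E'
from h import *
crop("side",70,190,180,360,4,"s12.png")
E
```

```text
time: 16.48
position: [0.4538, 0.16, 0.0104]
eef_rot: [-0.336, 0.622, 0.336, 0.622]
force: [0.4, -0.7, 5.9]
opening: 0.0146
now [0.4538 0.16   0.0104] yaw 146.7 t 16.48 op 0.0146 j7 [0.27 1.3 ] F [ 0.4 -0.7  5.9]
shift [-0.0011 -0.0003 -0.001 ] rot [-0.1  0.   0. ]
time: 16.73
position: [0.4538, 0.16, 0.0104]
eef_rot: [-0.336, 0.622, 0.336, 0.622]
force: [-0.5, -1.0, 5.4]
opening: 0.0142
now [0.4538 0.16   0.0104] yaw 146.7 t 16.73 op 0.0142 j7 [0.27 1.3 ] F [-0.5 -1.   5.4]
shift [-0.0011 -0.0003 -0.0011] rot [-0.1  0.   0. ]
time: 17.23
position: [0.4552, 0.1608, 0.1526]
eef_rot: [-0.336, 0.62, 0.335, 0.624]
force: [0.4, -0.3, -2.4]
opening: 0.0145
now [0.4552 0.1608 0.1526] yaw 146.7 t 17.23 op 0.0145 j7 [0.46 1.53] F [ 0.4 -0.3 -2.4]
shift [ 0.0022 -0.1911 -0.2823] rot [46.7  0.3  0.1]
```

View pics/s12.png

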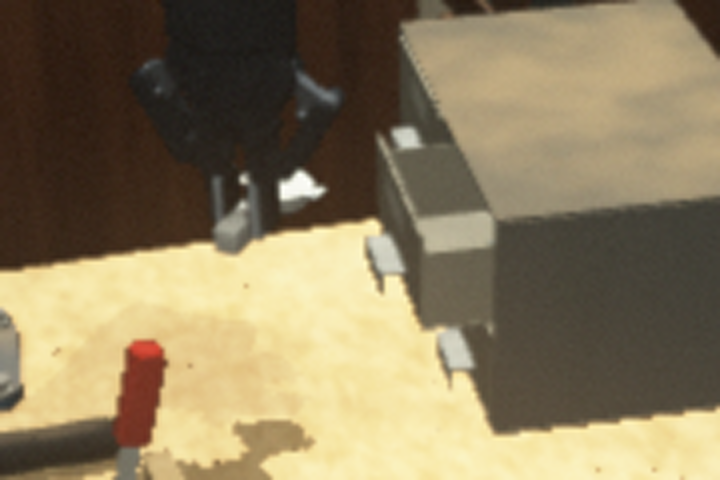

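```bash
python3 to.py .49 -.16 .155 100; python3 -m crank '[{"jaw":0,"x":0,"y":-0.2,"z":-0.246,"rx":10,"ry":0,"rz":0},{"jaw":0,"x":0,"y":-0.2,"z":-0.246,"rx":20,"ry":0,"rz":0},{"jaw":0,"x":0,"y":-0.2,"z":-0.246,"rx":30,"ry":0,"rz":0},{"jaw":0,"x":0,"y":-0.2,"z":-0.246,"rx":40,"ry":0,"rz":0},{"jaw":0,"x":0,"y":-0.2,"z":-0.246,"rx":47,"ry":0,"rz":0}]';  python3 to.py .5567 -.3697 .14 85.7
```

```text
now [0.4542 0.1599 0.1508] yaw 146.7 t 17.27 op 0.0146 j7 [0.46 1.53] F [-0.2  0.1 -2.1]
shift [-0.0041 -0.2055 -0.2477] rot [46.7  0.1  0.1]
time: 17.9
position: [0.4843, -0.153, 0.1486]
eef_rot: [-0.058, 0.705, 0.059, 0.704]
force: [1.5, 1.1, -0.5]
opening: 0.0141
now [ 0.4843 -0.153   0.1486] yaw 99.5 t 17.9 op 0.0141 j7 [0.95 1.47] F [ 1.5  1.1 -0.5]
shift [ 0.0084 -0.2256  0.0357] rot [13.8 -0.1 -0. ]
```

```bash
python3 -m crank '[{"jaw":0,"x":0,"y":-0.225,"z":0.036,"rx":10,"ry":0,"rz":0},{"jaw":0,"x":0,"y":-0.225,"z":0.036,"rx":14,"ry":0,"rz":0},{"jaw":0,"x":0,"y":-0.225,"z":0.036,"rx":14,"ry":0,"rz":0},{"jaw":0,"x":0.03,"y":-0.225,"z":0.036,"rx":14,"ry":0,"rz":0},{"jaw":0,"x":0.06,"y":-0.225,"z":0.036,"rx":14,"ry":0,"rz":0}]';  python3 to.py .5567 -.3697 .05 85.7
python3 - <<'E'
from h import *
crop("side",250,370,240,420,4,"s13.png")
crop("top",150,270,330,480,5,"t13.png")
E
```

```text
time: 18.52
position: [0.5578, -0.3708, 0.0863]
eef_rot: [0.028, 0.707, -0.029, 0.706]
force: [0.6, 1.2, -1.0]
opening: 0.0139
now [ 0.5578 -0.3708  0.0863] yaw 85.4 t 18.52 op 0.0139 j7 [1.   1.53] F [ 0.6  1.2 -1. ]
shift [ 0.0363  0.0011 -0.001 ] rot [-0.3 -0.1  0.1]
```

View pics/s13.png

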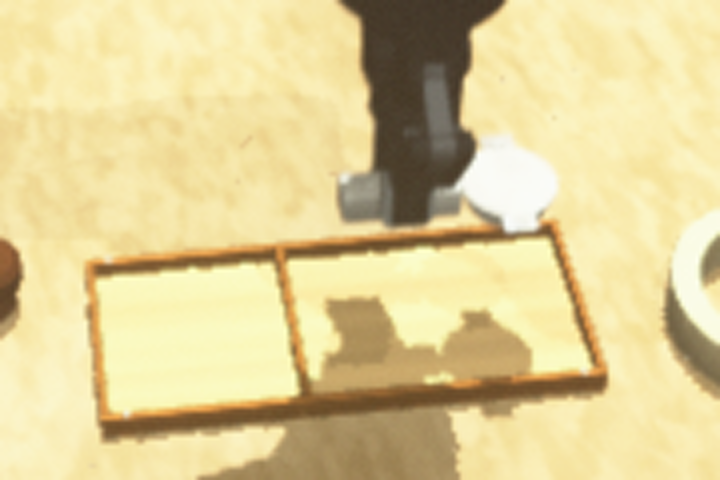

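View pics/t13.png

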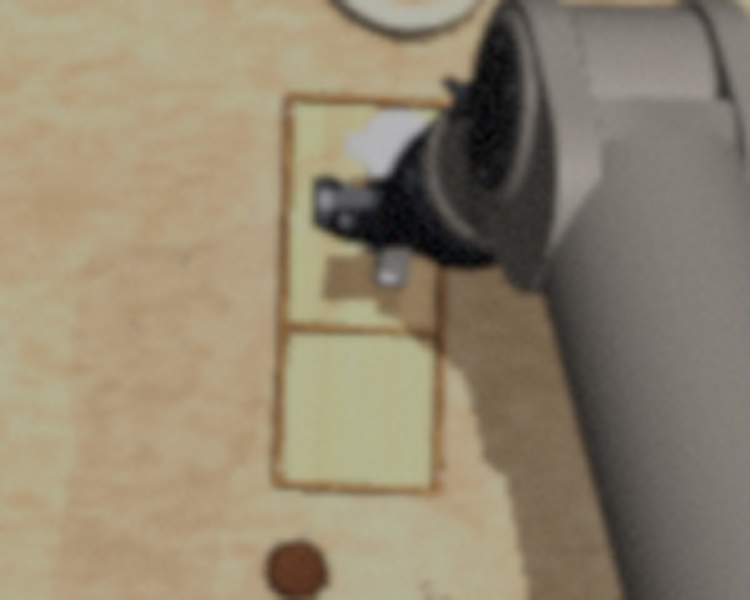

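```bash
python3 -m crank '[{"jaw":0,"x":0.03,"y":0.001,"z":-0.001,"rx":0,"ry":0,"rz":0},{"jaw":0,"x":0.06,"y":0.001,"z":-0.001,"rx":0,"ry":0,"rz":0},{"jaw":0,"x":0.06,"y":0.001,"z":-0.001,"rx":0,"ry":0,"rz":0},{"jaw":0,"x":0.06,"y":0.001,"z":-0.001,"rx":0,"ry":0,"rz":0}]';  python3 to.py .5567 -.3697 .0146 85.7
```

```text
time: 19.12
position: [0.5589, -0.3651, 0.0313]
eef_rot: [0.026, 0.706, -0.026, 0.707]
force: [0.9, 0.5, -0.4]
opening: 0.0141
now [ 0.5589 -0.3651  0.0313] yaw 85.8 t 19.12 op 0.0141 j7 [0.97 1.49] F [ 0.9  0.5 -0.4]
shift [ 0.0167 -0.0047 -0.0019] rot [0.1 0.1 0. ]
```

```bash
python3 -m crank '[{"jaw":0,"x":0.008,"y":-0.004,"z":-0.001,"rx":0,"ry":0,"rz":0},{"jaw":0,"x":0.016,"y":-0.004,"z":-0.001,"rx":0,"ry":0,"rz":0},{"jaw":0,"x":0.016,"y":-0.004,"z":-0.001,"rx":0,"ry":0,"rz":0},{"jaw":0,"x":0.016,"y":-0.004,"z":-0.001,"rx":0,"ry":0,"rz":0}]';  python3 to.py .5567 -.3697 .0146 85.7
```

```text
time: 19.62
position: [0.5571, -0.3704, 0.0144]
eef_rot: [0.026, 0.706, -0.027, 0.707]
force: [-0.8, -2.1, 1.6]
opening: 0.0143
now [ 0.5571 -0.3704  0.0144] yaw 85.7 t 19.62 op 0.0143 j7 [0.96 1.48] F [-0.8 -2.1  1.6]
shift [-0.0002  0.0006 -0.0005] rot [0.  0.1 0.1]
```

```bash
python3 -m crank '[{"jaw":0.4,"x":0,"y":0,"z":0,"rx":0,"ry":0,"rz":0},{"jaw":0.4,"x":0,"y":0,"z":0,"rx":0,"ry":0,"rz":0},{"jaw":0.4,"x":-0.03,"y":0,"z":0,"rx":0,"ry":0,"rz":0},{"jaw":0.4,"x":-0.08,"y":0,"z":0,"rx":0,"ry":0,"rz":0},{"jaw":1,"x":-0.09,"y":0,"z":0,"rx":0,"ry":0,"rz":0}]'; python3 to.py .379 -.3235 .1 85.7
python3 - <<'E'
from h import *
crop("side",250,370,210,390,4,"s14.png")
E
```

```text
time: 20.25
position: [0.5589, -0.3694, 0.1075]
eef_rot: [0.025, 0.705, -0.027, 0.708]
force: [-0.6, -0.4, -0.0]
opening: 0.051
now [ 0.5589 -0.3694  0.1075] yaw 85.8 t 20.25 op 0.051 j7 [1.01 1.55] F [-0.6 -0.4 -0. ]
shift [ 0.0066  0.0325 -0.1828] rot [0.1 0.3 0.1]
```

View pics/s14.png

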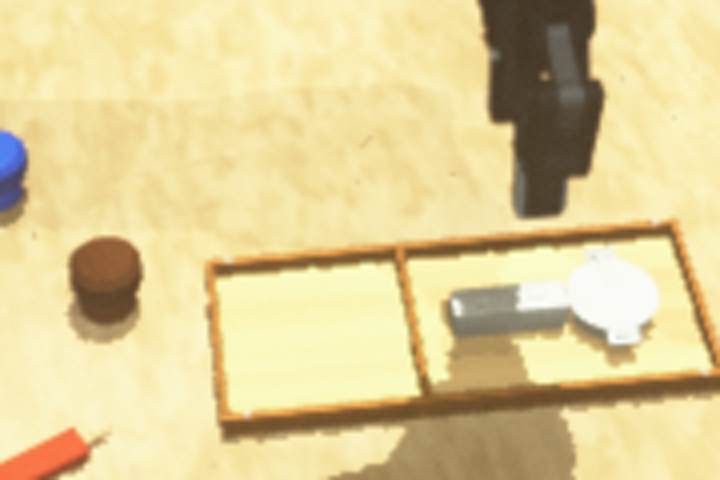

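```bash
python3 -m crank '[{"jaw":0.75,"x":0,"y":0.033,"z":-0.182,"rx":0,"ry":0,"rz":0},{"jaw":0.75,"x":0,"y":0.033,"z":-0.182,"rx":0,"ry":0,"rz":0},{"jaw":0.75,"x":0,"y":0.033,"z":-0.182,"rx":0,"ry":0,"rz":0},{"jaw":0.75,"x":0.02,"y":0.033,"z":-0.182,"rx":0,"ry":0,"rz":0},{"jaw":0.75,"x":0.03,"y":0.033,"z":-0.182,"rx":0,"ry":0,"rz":0}]'; python3 to.py .3795 -.3235 .014 85.7
python3 - <<'E'
from h import *
crop("side",250,370,160,340,4,"s15.png")
E
```

```text
time: 20.92
position: [0.3771, -0.3228, 0.0726]
eef_rot: [0.027, 0.707, -0.026, 0.706]
force: [-0.5, 0.4, 0.4]
opening: 0.064
now [ 0.3771 -0.3228  0.0726] yaw 85.7 t 20.93 op 0.064 j7 [1.23 1.55] F [-0.5  0.4  0.4]
shift [ 0.0586 -0.0006  0.0025] rot [ 0.  -0.1 -0.1]
```

View pics/s15.png

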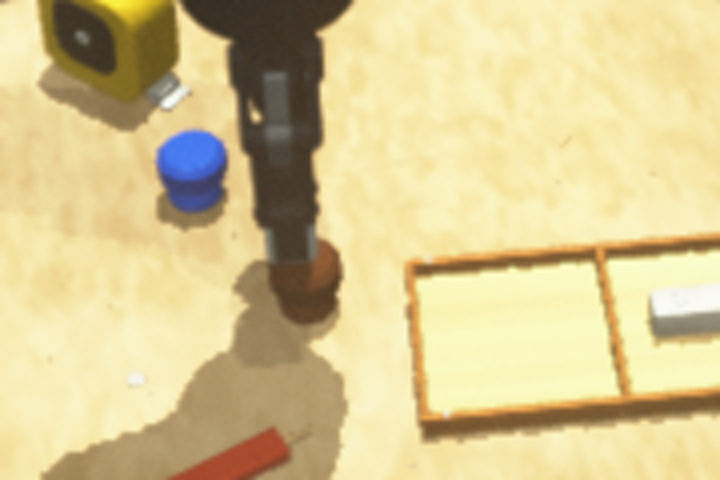

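```bash
python3 -m crank '[{"jaw":0.75,"x":0.02,"y":-0.001,"z":0.003,"rx":0,"ry":0,"rz":0},{"jaw":0.75,"x":0.05,"y":-0.001,"z":0.003,"rx":0,"ry":0,"rz":0},{"jaw":0.75,"x":0.058,"y":-0.001,"z":0.003,"rx":0,"ry":0,"rz":0},{"jaw":0.75,"x":0.058,"y":-0.001,"z":0.003,"rx":0,"ry":0,"rz":0}]'; python3 to.py .3795 -.3235 .014 85.7
```

```text
time: 21.48
position: [0.3815, -0.3237, 0.0158]
eef_rot: [0.026, 0.707, -0.025, 0.707]
force: [0.8, -0.1, 0.5]
opening: 0.064
now [ 0.3815 -0.3237  0.0158] yaw 85.8 t 21.48 op 0.064 j7 [1.15 1.46] F [ 0.8 -0.1  0.5]
shift [ 0.0018  0.0001 -0.002 ] rot [ 0.1 -0.  -0.1]
```

```bash
python3 -m crank '[{"jaw":0.75,"x":0.002,"y":0,"z":-0.001,"rx":0,"ry":0,"rz":0},{"jaw":0,"x":0.002,"y":0,"z":-0.001,"rx":0,"ry":0,"rz":0},{"jaw":0,"x":0.002,"y":0,"z":-0.001,"rx":0,"ry":0,"rz":0},{"jaw":0,"x":0.002,"y":0,"z":-0.001,"rx":0,"ry":0,"rz":0},{"jaw":0,"x":0.002,"y":0,"z":-0.001,"rx":0,"ry":0,"rz":0}]'; python3 to.py .3795 -.3235 .014 85.7;  python3 -m crank '[{"jaw":0,"x":0,"y":0,"z":0,"rx":0,"ry":0,"rz":0},{"jaw":0,"x":-0.04,"y":0,"z":0,"rx":0,"ry":0,"rz":0},{"jaw":0,"x":-0.06,"y":0,"z":0,"rx":0,"ry":0,"rz":0},{"jaw":0,"x":-0.06,"y":0,"z":0,"rx":0,"ry":0,"rz":0}]'; python3 to.py .4687 -.3631 .075 85.7
python3 - <<'E'
from h import *
crop("side",250,370,160,340,4,"s16.png")
E
```

```text
time: 22.1
position: [0.3799, -0.3244, 0.0149]
eef_rot: [0.026, 0.706, -0.027, 0.707]
force: [-1.2, 0.5, 7.1]
opening: 0.0316
now [ 0.3799 -0.3244  0.0149] yaw 85.7 t 22.1 op 0.0316 j7 [1.15 1.46] F [-1.2  0.5  7.1]
shift [ 0.0009  0.0009 -0.0005] rot [0.  0.  0.1]
time: 22.6
position: [0.3805, -0.325, 0.0755]
eef_rot: [0.026, 0.706, -0.027, 0.707]
force: [0.6, 0.0, -0.4]
opening: 0.0312
now [ 0.3805 -0.325   0.0755] yaw 85.7 t 22.6 op 0.0312 j7 [1.23 1.55] F [ 0.6  0.  -0.4]
shift [ 0.0008 -0.0314  0.0908] rot [0.  0.1 0.1]
```

View pics/s16.png

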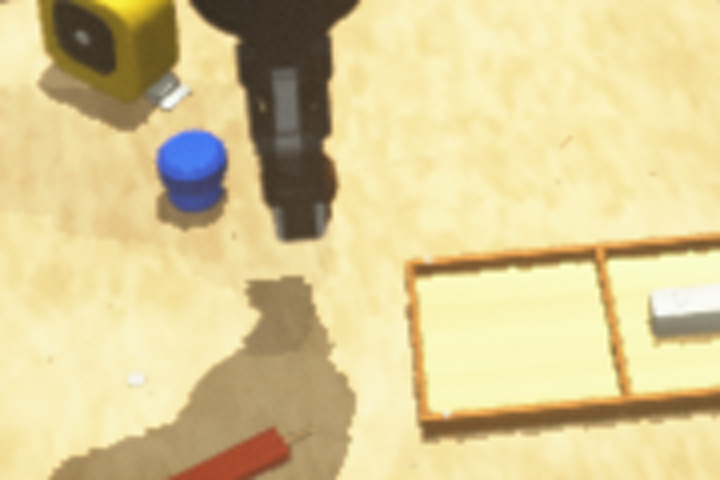

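Held. Carry to tray_b's square bay; floor contact expected at TCP z ≈ 0.019.

```bash
python3 -m crank '[{"jaw":0,"x":0,"y":-0.031,"z":0.091,"rx":0,"ry":0,"rz":0},{"jaw":0,"x":0,"y":-0.031,"z":0.091,"rx":0,"ry":0,"rz":0},{"jaw":0,"x":0,"y":-0.031,"z":0.091,"rx":0,"ry":0,"rz":0},{"jaw":0,"x":0.02,"y":-0.031,"z":0.091,"rx":0,"ry":0,"rz":0},{"jaw":0,"x":0.02,"y":-0.031,"z":0.091,"rx":0,"ry":0,"rz":0}]'; python3 to.py .4687 -.3631 .019 85.7;python3 - <<'E'
from h import *
crop("side",250,370,210,390,4,"s17.png")
E
```

```text
time: 23.28
position: [0.4651, -0.3607, 0.0512]
eef_rot: [0.027, 0.708, -0.025, 0.705]
force: [-0.1, 0.4, -0.7]
opening: 0.0308
now [ 0.4651 -0.3607  0.0512] yaw 85.8 t 23.27 op 0.0308 j7 [1.1  1.53] F [-0.1  0.4 -0.7]
shift [ 0.0321 -0.0022  0.0039] rot [ 0.1 -0.3 -0.1]
```

View pics/s17.png

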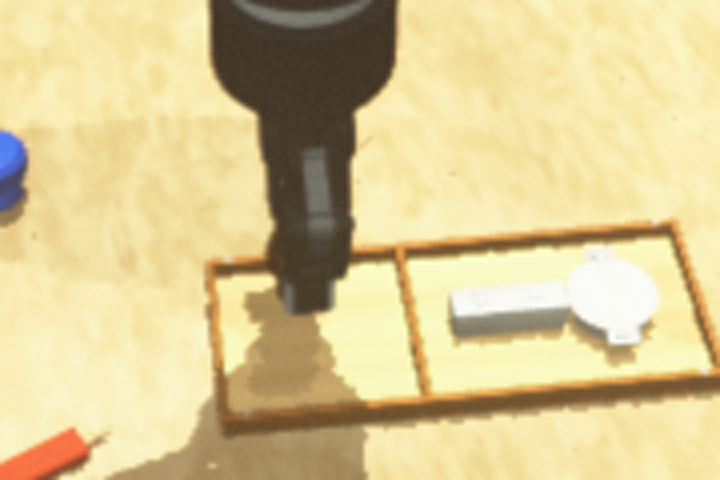

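```bash
python3 -m crank '[{"jaw":0,"x":0.015,"y":-0.003,"z":0.003,"rx":0,"ry":0,"rz":0},{"jaw":0,"x":0.026,"y":-0.003,"z":0.003,"rx":0,"ry":0,"rz":0},{"jaw":0,"x":0.026,"y":-0.003,"z":0.003,"rx":0,"ry":0,"rz":0},{"jaw":0,"x":0.026,"y":-0.003,"z":0.003,"rx":0,"ry":0,"rz":0}]'; python3 to.py .4687 -.3641 .019 85.7
```

```text
time: 23.82
position: [0.471, -0.3649, 0.0281]
eef_rot: [0.026, 0.707, -0.026, 0.707]
force: [-0.7, 0.4, -0.7]
opening: 0.0317
now [ 0.471  -0.3649  0.0281] yaw 85.8 t 23.82 op 0.0317 j7 [1.08 1.51] F [-0.7  0.4 -0.7]
shift [ 0.0091  0.0007 -0.0024] rot [ 0.1  0.  -0. ]
```

```bash
python3 -m crank '[{"jaw":0,"x":0.006,"y":0,"z":-0.001,"rx":0,"ry":0,"rz":0},{"jaw":0,"x":0.009,"y":0,"z":-0.001,"rx":0,"ry":0,"rz":0},{"jaw":0,"x":0.009,"y":0,"z":-0.001,"rx":0,"ry":0,"rz":0}]'; python3 to.py .4687 -.3641 .019 85.7
```

```text
time: 24.2
position: [0.4699, -0.3649, 0.019]
eef_rot: [0.026, 0.707, -0.026, 0.707]
force: [0.1, -0.4, -0.3]
opening: 0.0315
now [ 0.4699 -0.3649  0.019 ] yaw 85.8 t 24.2 op 0.0315 j7 [1.08 1.5 ] F [ 0.1 -0.4 -0.3]
shift [ 0.      0.0007 -0.0013] rot [0.1 0.  0. ]
```

```bash
python3 -m crank '[{"jaw":0.5,"x":0,"y":0,"z":0,"rx":0,"ry":0,"rz":0},{"jaw":0.5,"x":0,"y":0,"z":0,"rx":0,"ry":0,"rz":0},{"jaw":0.5,"x":-0.03,"y":0,"z":0,"rx":0,"ry":0,"rz":0},{"jaw":0.5,"x":-0.08,"y":0,"z":0,"rx":0,"ry":0,"rz":0},{"jaw":0.5,"x":-0.14,"y":0,"z":0,"rx":0,"ry":0,"rz":0}]'; python3 -m crank '[{"jaw":0.5,"x":-0.06,"y":0.06,"z":-0.03,"rx":0,"ry":0,"rz":0},{"jaw":0.5,"x":-0.06,"y":0.12,"z":-0.03,"rx":0,"ry":0,"rz":0},{"jaw":0.5,"x":-0.06,"y":0.15,"z":-0.03,"rx":0,"ry":0,"rz":0},{"jaw":0.5,"x":-0.06,"y":0.15,"z":-0.03,"rx":0,"ry":0,"rz":0},{"jaw":0.5,"x":-0.06,"y":0.15,"z":-0.03,"rx":0,"ry":0,"rz":0}]'
cat > chk.py <<'E'
from fit import *
im=env.get_image("side"); crop("side",180,380,200,440,3.2,"s18.png",im)
for nm,xy in(("A",(.673,-.0724)),("B",(.5774,-.3713))):
    m=masks_near("side","hinge_a",xy,tol=30)
    C,a=((.6295,-.066),171.7) if nm=="A" else ((.5335,-.368),175.7)
    if m is not None:
        th=np.radians(-8.3 if nm=="A" else 175.7)
        f=fit({"side":m},(xy[0],xy[1],th),.004); c,s=np.cos(f[2]),np.sin(f[2])
        print(nm,"hinge arm centre",np.round(f[:2],4),np.degrees(f[2]).round(1),"iou loss",round(f[3],2))
E
python3 chk.py
python3 - <<'E'
from h import *
im=env.get_image("top"); crop("top",110,270,240,440,4,"t18.png",im)
for n in("side","top"):
    if n=="side": env.get_image(n)
    for k in("hinge_a","knob_a"):
        for d in env.mark_of(n,k):
            p=p2w(n,d["pixel"],.004)[:2]; r=[]
            for t,C,a in(("A",(.6295,-.066),171.7),("B",(.5335,-.368),175.7)):
                a=np.radians(a);v=p-C; r.append((t,round(v@[np.cos(a),np.sin(a)],3),round(v@[-np.sin(a),np.cos(a)],3)))
            print(n,k,round(d["score"],2),r)
E
```

```text
time: 24.82
position: [0.4692, -0.3646, 0.1597]
eef_rot: [0.027, 0.707, -0.026, 0.706]
force: [1.0, -0.6, -0.6]
opening: 0.0431
time: 25.45
position: [0.451, -0.2138, 0.219]
eef_rot: [0.026, 0.707, -0.027, 0.707]
force: [0.6, -0.4, 0.0]
opening: 0.0428
A hinge arm centre [ 0.6902 -0.0758] -14.8 iou loss 0.21
B hinge arm centre [ 0.5564 -0.3706] 178.3 iou loss 0.08
side hinge_a 0.92 [('A', np.float64(-0.037), np.float64(-0.006)), ('B', np.float64(-0.111), np.float64(-0.312))]
side hinge_a 0.58 [('A', np.float64(0.004), np.float64(0.315)), ('B', np.float64(-0.047), np.float64(0.006))]
side knob_a 0.81 [('A', np.float64(0.117), np.float64(0.32)), ('B', np.float64(0.066), np.float64(0.003))]
side knob_a 0.51 [('A', np.float64(0.065), np.float64(0.003)), ('B', np.float64(-0.008), np.float64(-0.31))]
side knob_a 0.51 [('A', np.float64(0.258), np.float64(0.223)), ('B', np.float64(0.2), np.float64(-0.103))]
top hinge_a 0.67 [('A', np.float64(-0.043), np.float64(-0.007)), ('B', np.float64(-0.116), np.float64(-0.313))]
top hinge_a 0.65 [('A', np.float64(0.006), np.float64(0.309)), ('B', np.float64(-0.046), np.float64(-0.001))]
top knob_a 0.62 [('A', np.float64(0.269), np.float64(0.218)), ('B', np.float64(0.211), np.float64(-0.109))]
top knob_a 0.44 [('A', np.float64(0.069), np.float64(0.005)), ('B', np.float64(-0.004), np.float64(-0.308))]
```

```bash
ls pics
```

```text
s1.png
s10.png
s11.png
s12.png
s13.png
s14.png
s15.png
s16.png
s17.png
s18.png
s2.png
s3.png
s4.png
s5.png
s6.png
s7.png
s8.png
s9.png
side0.png
t1.png
t13.png
t18.png
t4.png
top0.png
topcrop1.png
topcrop2.png
```

View pics/s18.png

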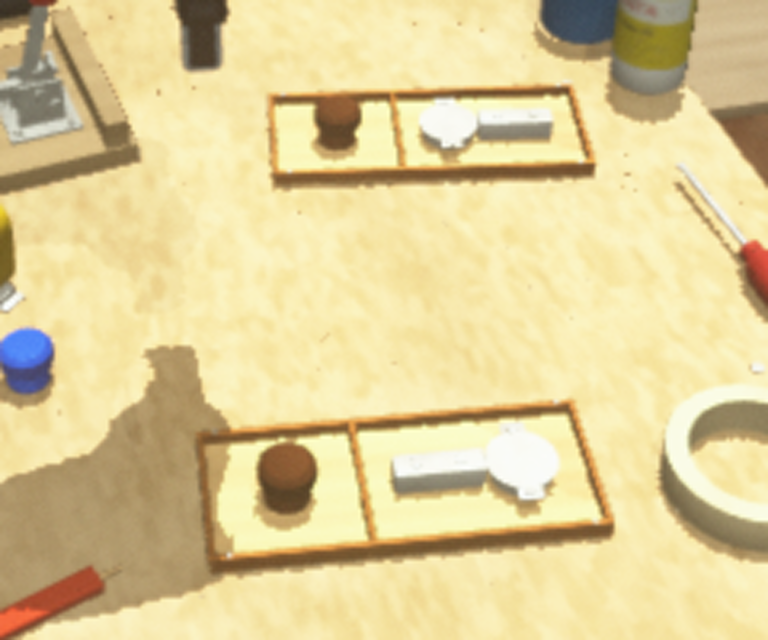

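View pics/t18.png

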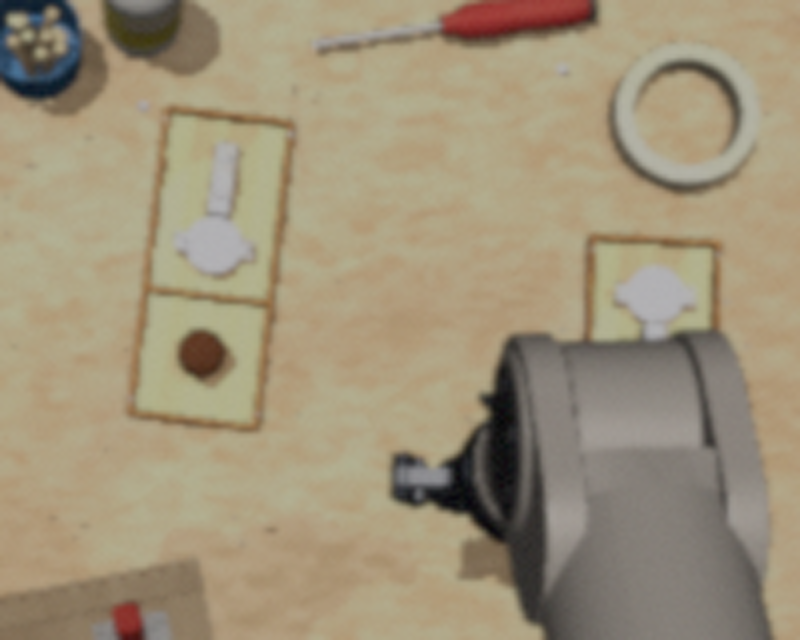

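Both kits are complete: in the side crop the knobs stand upright at about (337,120) and (287,475), and the hinges lie flat at (485,125) and (475,465). The gripper is clear, so I'm handing in.

Run:
```python
from bench import env
print(env.get_obs()["time"]); print(env.close_job())
```

```text
25.9
the job is handed in; nothing more can be done
None
```

Both trays now hold one hinge and one brown knob each, and I handed the job in at 25.9 s. I finished the tray on the robot's left (hinge, then knob) before bringing anything to the right-hand tray. I left the blue look-alike knob alone.

**Last checks:**
- **Side picture:** it shows both hinges flat and both knobs upright inside their bays, with the gripper clear above the bench.
- **Measured positions:** in the tray frames, the hinge origins are at x ≈ −0.04 to −0.05 m and the knobs at x ≈ +0.065 to +0.07 m. All are within about 7 mm of the centre line, well inside the limits.
- **Disagreement:** the side-camera fit turned the left tray's hinge about 6° from the tray axis, with a looser match than for the other hinge. The top view shows it lying in line with the tray.
- **Not checked from above:** the arm hid the right-hand knob in the last top picture, so only the side camera confirms it.
- **A slip on the way:** I typed one sideways shift wrong when approaching the first knob. The gripper was well above everything, nothing was touched, and I corrected it on the next move.

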